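# Square up the tiles in the bench oven

## Robot

A 7-joint arm with a two-finger parallel gripper is mounted at the origin on a cart in front of the work surface, level with it; the furniture and walls round the work are solid. World frame = base frame: x ahead of the robot, y to its left, z up, the work surface at z = 0. Lengths are in m, angles in rad, forces in N, time in s.
With the tool pointing down it reaches from about 0.35 to 0.9 m from the base axis. Payload 19.9 kg.
Tool frame: the origin (TCP) lies on the centre line of the jaws, within the pads' length; the fingertips stand 14 mm ahead of it and the grasp point (between the pads) lies 5 mm behind it; z points along the fingers, y is the line along which they close (so a half turn about z gives the same grasp; the last joint's range is limited). The gripper opens to 94 mm and grips with 3 to 60 N. Pads are 16 mm wide; open, the fingers measure 119 mm over their backs; the gripper's body (75 mm by 177 mm) begins 78 mm behind the grasp point.
Start: joints at [1.302, 0.417, -0.01, 1.614, 0.005, 1.111, -0.053], TCP at [0.141, -0.609, 0.219] pointing down, gripper open.
Joint ranges: [-2.81, 2.81], [-0.39, 2.02], [-1.27, 1.25], [0.06, 2.57], [-1.19, 4.33], [0.19, 2], [-2.82, 2.82]. Speed limits (rad/s): [1.89, 1.89, 2.39, 2.39, 3.01, 3.01, 3.01].

## Interface

Orientations are given as [roll, pitch, yaw] about the fixed x, y, z axes, in that order (R = Rz(yaw) Ry(pitch) Rx(roll)).
In Python, from bench import arm, camera, job_done gives the robot as it stands.
- The arm moves only by the shell command python3 -m crank 'ROWS' [OPENING]. ROWS is JSON, one flat list of numbers, 6 for each row, row after row: the shift along the tool's x, y, z in units of 50 mm (1.0 is 50 mm), then the turn, a rotation vector about the tool's x, y, z in degrees. In form: [dx, dy, dz, wx, wy, wz, dx, dy, dz, wx, wy, wz, ...]. A call has 1 to 8 rows; each row shifts and turns the commanded pose from where the row before left it, along the tool's axes as they then stand; what a row does not reach is not made up. A row lasts 1/8 s, in which the tool goes at most 62.5 mm and 10.7 degrees, less where a joint would pass 70% of its speed; a pose out of reach is approached as far as the arm can. A call is refused whole if a number of a shift passes 1 or a number of a turn 10.7, either way. A call with a gripper value outside its range is refused whole. OPENING is the closure, from -1 (fully open) to 1 (shut), set as the call begins (- or left out, the last holds). The fingers move at their own pace and stop on an object; the grip force is fixed at half the most. Time passes only in rows, so rows that do not move let the fingers close. It gives the time, the measured TCP pose, the force, the opening and the grip force at its end, in the units of the state.
- arm.observe(): the state, without advancing time (a new reading comes with each control period).
- camera(name): name is "side" or "top" or "wrist"; returns a dict with "color" (384x512x3 uint8, red, green, blue), "z_map" (384x512 float32, m along the optical axis (not along the pixel's ray), 0 where there is no reading), "mtx" (3x3 intrinsics, pixels), "extrinsics" (4x4, takes a point from world to camera coordinates); the wrist camera has in their place "T_tool_cam" (4x4, takes a point from camera to tool coordinates, whose origin is the TCP and whose axes are the flange's). Camera axes: x right, y up, looking along -z (the intrinsics and any distortion apply to the point x, -y, -z); pixel columns grow to the right and rows downward; lengths in m; the calibration is good to about 2 mm. The wrist camera is an equidistant fisheye: a pixel r from the principal point sees the ray r / f radians off the axis. A picture is of the moment at which its call begins: read the wrist's pose just before it.
- job_done(): hands the job in; it is judged then, once.
The state is a dict: "clock": time; "qpos": joint angles; "joint_vel": joint speeds; "tau": joint torques, N m; "eef_pos": TCP position; "eef_rot": TCP orientation; "ft_force": force on the tool from outside, world axes, zero at the start; "ft_torque": the same for the moment, N m; "finger_gap": opening from 0.0 (shut) to 1.0 (fully open); "grasp_force": force on a finger pad.
Only numpy, scipy, OpenCV 4.12 (cv2) and the standard library are available. Lean on these libraries where they do the work, as an engineer would, in place of code of your own. Each camera call takes 0.05 s, during which the arm holds its last target. There are 200 camera calls.

## Task

Pull the drop-down door of the bench oven fully open, then push the three tiles that lie stacked unevenly in it all the way home, each flat against the back wall so that their front edges line up. Then push the door fully shut again and let go, leaving the things standing around the oven where they are.

Things in the scene. Friction and masses are not known exactly. Their poses are not given: they have to be found in the camera images.
- oven: Grey bench oven with side windows, fixed, 184 wide (y), 190 deep, 200 mm high. Origin: on the table under the middle of its front face; x points into the oven, z up. Cavity open only at the front (x = 0): y -80 to 80, floor z = 48, flat rigid back wall x = 177.5. Two runners (tops z = 70 mm, from x = 32 on, 12 wide, at y = +-45) carry the three stacked tiles.
- mouth_top (a point): Middle of the roof's front edge, underside: oven x = 0, z = 190 mm. The roof covers the tiles wholly; a tool reaches their front edges only from the front, fingertips forward, leaning about 35 to 48 degrees from vertical, over the open door. Tiles slide with friction, up to 18 N for all three.
- oven_door (a joint): Angle of the drop-down door, rad: 0 shut, grows as its top swings towards oven -x and down, stop at 1.1 (fully open). Stiff hinge (0.6 N m friction, door 0.4 kg): it stays where left; no latch. Dark steel frame with glass pane, 184 wide, 16 mm thick (oven x -16 to 0 when shut), upper edge 140 mm from the hinge.
- door_hinge (a point): Middle of the door's hinge line (oven x = -8, y = 0, z = 48 mm), in the door's mid-plane; the line runs along the oven's y. Axes as the oven.
- door_bar (a point): Middle of the door's handle: round steel bar 12 mm thick, 140 mm long along oven y, on an arm at each end, outside the door, 12 mm higher than its upper edge: 152 mm along the door from the hinge, 48 mm out from its mid-plane (34 mm between bar and door face). Door shut: at oven x = -56, z = 200 mm. Axes turn with the door.
- tile_low: Square cream glazed tile, 147x147x7 mm, 0.17 to 0.32 kg; origin: middle of its underside, x and y along its edges, within 0.03 rad of the oven's. Starts 7 to 23 mm short of home. Home: rear edge on the back wall, centre at oven x = 103.5, front edge at oven x = 30 mm. Lowest of the stack, underside z = 70 mm.
- tile_mid: Square cream glazed tile, 147x147x7 mm, 0.17 to 0.32 kg; origin: middle of its underside, x and y along its edges, within 0.03 rad of the oven's. Starts 7 to 23 mm short of home. Home: rear edge on the back wall, centre at oven x = 103.5, front edge at oven x = 30 mm. Middle one, underside z = 77 mm.
- tile_top: Square cream glazed tile, 147x147x7 mm, 0.17 to 0.32 kg; origin: middle of its underside, x and y along its edges, within 0.03 rad of the oven's. Starts 7 to 23 mm short of home. Home: rear edge on the back wall, centre at oven x = 103.5, front edge at oven x = 30 mm. Top one, underside z = 84 mm.
- sanding_block: orange-brown sanding block, 45x68x24 mm, lying flat; origin: middle of its underside. Bystander.
- glitter_jar: small round clear jar with a black lid, 39 mm wide, 43 mm high, standing; origin: middle of its underside. Bystander.
- peach_cup: empty terracotta-coloured cup, 72 mm wide, 75 mm high, standing; origin: middle of its underside. Bystander.

How it is judged:
By the outcome, as a careful person would: the job done as asked, in the order asked, and still so for the second after the job is handed in, with the robot touching nothing.
It also fails if it takes over 72 s, if anything falls off the work surface, if the arm or the gripper's body presses on something with over 40 N, if the wrist force passes 120 N, or if a joint passes its speed limit or range.

## Working session

There is one attempt and no reset: what is moved stays moved. The work goes in short steps, Python scripts to look and compute and a shell command to move; the robot and the scene stay as the last step left them, time stands still between calls to the robot, and variables do not carry over. Pictures are saved under pics/ and viewed, at most 10 in all, crops included, and the job is handed in when it is done.

```bash
mkdir -p pics; ls
cat > h.py <<'E'
import numpy as np, cv2
from bench import arm, camera
from scipy.spatial.transform import Rotation as R
def pts(c):
    z=c['z_map'];v,u=np.mgrid[:384,:512];K=c['mtx']
    x=(u-K[0,2])/K[0,0]*z;y=(v-K[1,2])/K[1,1]*z
    P=np.stack([x,-y,-z,np.ones_like(z)],-1)
    return (P@np.linalg.inv(c['extrinsics']).T)[...,:3], z>0
E
python3 - <<'E'
from h import *
s=arm.observe();print(s)
ims=[]
for n in ('side','top'):
    c=camera(n);np.savez(n+'.npz',**c);ims.append(c['color']);print(n,c['mtx'],c['extrinsics'])
    cv2.imwrite(f'pics/{n}0.png',c['color'][...,::-1])
E
```

```text
pics
{'clock': 0.0, 'qpos': array([ 1.30152289,  0.41798823, -0.01029922,  1.61414533,  0.00469862,
        1.11068413, -0.05297212]), 'joint_vel': array([ 0.00140705,  0.00022373, -0.00122052,  0.00057894,  0.00066413,
       -0.00103679,  0.0006844 ]), 'tau': array([-1.13946768e-03, -8.51257610e+01,  6.38039410e-01, -4.26002884e+01,
       -4.89604566e-02,  1.85922539e-02,  1.79782301e-04]), 'eef_pos': array([ 0.14104056, -0.6085251 ,  0.21882852]), 'eef_rot': array([-3.14039474e+00,  9.03932622e-05,  2.27805427e-01]), 'ft_force': array([-0.57849814, -0.08331943, -0.19440045]), 'ft_torque': array([ 0.02670557, -0.01645119, -0.0050907 ]), 'grasp_force': 0.0, 'finger_gap': 1.0007324554190875}
side [[364.05845962   0.         257.54742734]
 [  0.         364.05845962 188.83434401]
 [  0.           0.           1.        ]] [[-0.86507146 -0.50127095 -0.01946298  0.35735973]
 [ 0.29421139 -0.5383976   0.78966302 -0.41476013]
 [-0.40631396  0.67738871  0.61323202 -0.51825724]
 [ 0.          0.          0.          1.        ]]
top [[437.67824183   0.         254.14844481]
 [  0.         437.67824183 195.87547484]
 [  0.           0.           1.        ]] [[-0.42649537 -0.90446975  0.00601453 -0.02030671]
 [ 0.87402588 -0.41041033  0.26008098 -0.66098674]
 [-0.23276695  0.11618019  0.96556807 -1.027126  ]
 [ 0.          0.          0.          1.        ]]
```

```bash
python3 -c "
import cv2,numpy as np
a=cv2.imread('pics/side0.png');b=cv2.imread('pics/top0.png')
cv2.imwrite('pics/both0.png',cv2.resize(np.hstack([a,b]),(800,300)))"
```

```text
(no output)
```

View pics/side0.png

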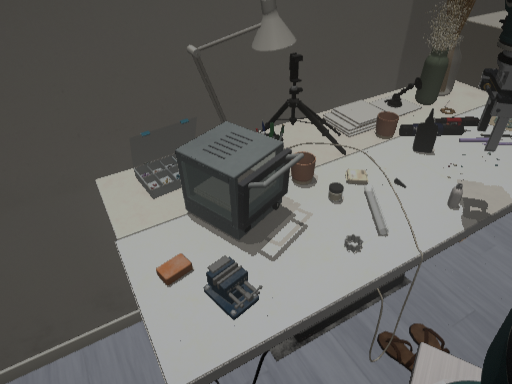

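View pics/top0.png

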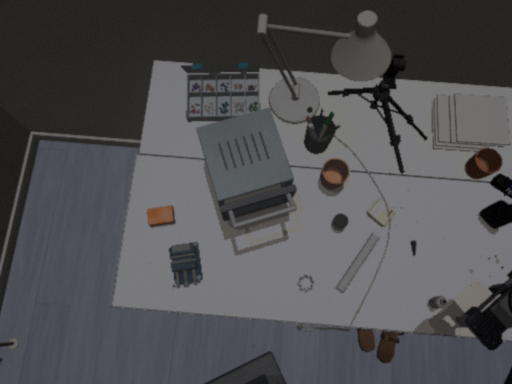

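The side view shows the oven (roof around (230,150)) with its bar at about (275,170). The jar is at (336,190), the cup at (303,167) and the block at (174,267). In the top view the roof is at (245,155), the bar at (262,212) and the robot at the bottom. Next I fit the oven pose.

```bash
cat > fit.py <<'E'
from h import *
from scipy.optimize import minimize
c=dict(np.load('top.npz'));s=dict(np.load('side.npz'))
P,ok=pts(c);Q,ok2=pts(s)
def show(n,img,P,l):
    for u,v in l: print(n,(u,v),np.round(P[v,u],3),img[v,u])
show('top',0*P[...,0]+c['color'][...,0],P,[(245,155),(262,212),(250,190),(255,205),(260,240),(334,175),(340,221),(160,215)])
A=np.vstack([P[ok],Q[ok2]])
m=(abs(A[:,2]-.2)<.006)
A=A[m]; ctr=P[155,245]; B=A[np.linalg.norm(A[:,:2]-ctr[:2],axis=1)<.16]
print(len(B),np.median(B[:,2]))
r=cv2.minAreaRect((B[:,:2]*1000).astype(np.float32));print(r)
B2=P[ok&(abs(P[...,2]-.2)<.006)];B2=B2[np.linalg.norm(B2[:,:2]-ctr[:2],axis=1)<.14]
print(cv2.minAreaRect((B2[:,:2]*1000).astype(np.float32)))
E
python3 fit.py
python3 - <<'E'
import cv2,numpy as np
a=cv2.imread('pics/top0.png')[100:260,180:320];b=cv2.imread('pics/side0.png')[110:270,160:310]
cv2.imwrite('pics/crop.png',np.hstack([cv2.resize(a,(400,457)),cv2.resize(b,(400,457))]))
E
```

```text
top (245, 155) [ 0.661 -0.309  0.2  ] 86.0
top (262, 212) [ 0.561 -0.31  -0.001] 64.0
top (250, 190) [ 0.578 -0.283  0.204] 78.0
top (255, 205) [ 0.559 -0.287  0.124] 33.0
top (260, 240) [ 0.493 -0.272  0.001] 119.0
top (334, 175) [ 0.568 -0.534  0.011] 121.0
top (340, 221) [ 0.444 -0.48   0.039] 42.0
top (160, 215) [ 0.663 -0.058  0.027] 122.0
9610 0.20034413883771113
((632.8312377929688, -303.98248291015625), (186.8626708984375, 263.0292053222656), 81.47382354736328)
((668.1504516601562, -310.7605285644531), (184.433349609375, 190.99270629882812), 81.75189971923828)
```

View pics/crop.png

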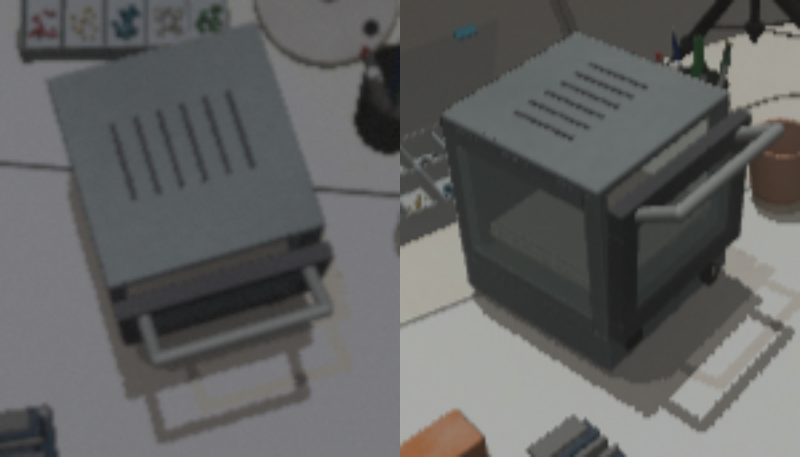

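The crops show the door nearly shut, with the bar just below roof height. The oven yaw is about -8.2°. Next I measure the bar in the oven frame.

```bash
cat >> h.py <<'E'
TH=np.deg2rad(-8.25); C=np.array([.6682,-.3108,0]); Ro=R.from_euler('z',TH).as_matrix(); O=C-.0955*Ro[:,0]
def w2o(p): return (np.asarray(p)-O)@Ro
def o2w(p): return O+Ro@np.asarray(p)
def st(tag=''):
    s=arm.observe();M=R.from_euler('xyz',s['eef_rot']).as_matrix()
    p=s['eef_pos'];t=p+.014*M[:,2];zo=Ro.T@M[:,2];yo=Ro.T@M[:,1]
    print(tag,'t%.2f'%s['clock'],'tcp_o',np.round(w2o(p)*1e3,1),'tip_o',np.round(w2o(t)*1e3,1),'lean',round(float(np.degrees(np.arctan2(zo[0],-zo[2]))),1),'zo',np.round(zo,3),'yo',np.round(yo,3),'F_o',np.round(Ro.T@s['ft_force'],1),'gap',round(s['finger_gap'],2))
    return s,M
E
python3 - <<'E'
from h import *
print(O)
for n in('top','side'):
    c=dict(np.load(n+'.npz'));P,ok=pts(c);q=w2o(P)*1e3
    m=ok&(q[...,0]<-30)&(q[...,0]>-120)&(q[...,2]>120)&(q[...,2]<230)&(abs(q[...,1])<95)
    b=q[m];print(n,len(b),np.round(np.percentile(b,[0,5,50,95,100],axis=0),1))
    m=ok&(q[...,0]<30)&(q[...,0]>-29)&(q[...,2]>100)&(q[...,2]<230)&(abs(q[...,1])<60)
    for lo in range(-32,16,8):
        k=q[m&(q[...,0]>=lo)&(q[...,0]<lo+8)];print(lo,len(k),k[:,2].max() if len(k) else 0, np.median(k[:,2]) if len(k) else 0)
    for nm,xy in(('cup',(.56,-.53)),('jar',(.444,-.48)),('block',(.663,-.058))):
        k=P[ok&(np.hypot(P[...,0]-xy[0],P[...,1]-xy[1])<.06)&(P[...,2]>.008)];print(nm,np.round(k.min(0),3),np.round(k.max(0),3))
st();c=camera('wrist');print(c['T_tool_cam'])
E
```

```text
[ 0.57368829 -0.29709645  0.        ]
top 467 [[-71.  -75.2 179.8]
 [-69.9 -71.1 188.7]
 [-63.6   1.3 201.1]
 [-36.3  73.  205.1]
 [-31.   76.2 206.8]]
-32 5 188.30771071735097 186.8319370534408
-24 300 192.59817143740665 186.03752083141688
-16 260 193.19689211648227 187.30631129347324
-8 8 198.54944830935494 186.48781422311782
0 198 204.8288878898218 200.04801857837776
8 172 205.27003766307828 200.57764606330485
cup [ 0.529 -0.589  0.008] [ 0.6   -0.488  0.103]
jar [ 0.403 -0.505  0.008] [ 0.463 -0.464  0.049]
block [ 0.635 -0.097  0.008] [ 0.695 -0.022  0.03 ]
side 398 [[-73.7 -71.2 176.9]
 [-72.5 -65.5 182.8]
 [-67.7  18.3 199.4]
 [-35.2  76.9 203.4]
 [-30.1  78.7 204.3]]
-32 223 189.51650532653647 178.8730652314609
-24 517 189.29246733870113 132.13314441859393
-16 81 190.39863551982168 187.6879451397432
-8 89 200.97140384115698 196.60425433956618
0 127 202.58843937379763 199.95814242377952
8 94 201.76904737084982 200.33487601916795
cup [ 0.526 -0.589  0.008] [ 0.592 -0.484  0.101]
jar [ 0.423 -0.499  0.008] [ 0.46  -0.46   0.045]
block [ 0.632 -0.095  0.008] [ 0.692 -0.019  0.028]
 t0.10 tcp_o [-383.5 -370.3  218.9] tip_o [-383.5 -370.3  204.9] lean -0.0 zo [-0.001  0.001 -1.   ] yo [ 0.363 -0.932 -0.001] F_o [-0.8 -0.3 -1.4] gap 1.0
[[ 8.58903019e-04  9.64921502e-01  2.62537154e-01  7.65430394e-02]
 [ 9.99999356e-01 -1.02364694e-03  4.90736178e-04 -4.47167151e-04]
 [ 7.42267245e-04  2.62536564e-01 -9.64921759e-01 -1.64855304e-01]
 [ 0.00000000e+00  0.00000000e+00  0.00000000e+00  1.00000000e+00]]
```

```bash
python3 -m crank '[0,0,-0.4,0,0,10.6, 0,0,-0.3,0,0,10.6, 0.4,-0.5,0,0,0,0, 0.4,-0.5,0,0,0,0, 0.4,-0.5,0,0,0,0, 0.4,-0.5,0,0,0,0, 0.4,-0.5,0,0,0,0, 0.4,-0.5,0,0,0,0]' 1
python3 -m crank '[0.4,-0.5,0,0,0,0, 0.4,-0.5,0,0,0,0, 0.4,-0.5,0,0,0,0, 0.4,-0.5,0,0,0,0, 0.4,-0.5,0,0,0,0, 0.4,-0.5,0,0,0,0, 0.4,-0.5,0,0,0,0, 0,0,0,0,0,0]'
python3 -c "from h import *;st()"
```

```text
clock: 1.15
eef_pos: [0.2818, -0.4765, 0.2543]
eef_rot: [-3.141, 0.0, -0.142]
ft_force: [0.7, -0.1, 0.2]
finger_gap: 0.187
grasp_force: 0.0
clock: 2.15
eef_pos: [0.446, -0.322, 0.2542]
eef_rot: [-3.141, 0.0, -0.139]
ft_force: [-0.6, -1.2, -1.0]
finger_gap: 0.009
grasp_force: 0.0
 t2.15 tcp_o [-122.8  -43.   254.2] tip_o [-122.8  -43.   240.2] lean -0.0 zo [-0.     0.001 -1.   ] yo [ 0.005 -1.    -0.001] F_o [-0.4 -1.3 -1. ] gap 0.01
```

```bash
python3 -m crank '[0.54,-0.29,0,0,0,0.1, 0.54,-0.29,0,0,0,0.1, 0.54,-0.28,0,0,0,0.1, 0,0,0,0,0,0]'
python3 -c "from h import *;st();c=camera('side');cv2.imwrite('pics/s1.png',cv2.resize(c['color'][90:240,180:340,::-1],(640,600)))"
```

```text
clock: 2.65
eef_pos: [0.5318, -0.2924, 0.2538]
eef_rot: [-3.141, 0.001, -0.146]
ft_force: [-0.8, 0.7, -0.6]
finger_gap: 0.006
grasp_force: 0.0
 t2.65 tcp_o [-42.1  -1.4 253.8] tip_o [-42.1  -1.4 239.8] lean -0.0 zo [-0.001  0.001 -1.   ] yo [-0.002 -1.    -0.001] F_o [-0.9  0.6 -0.6] gap 0.01
```

View pics/s1.png

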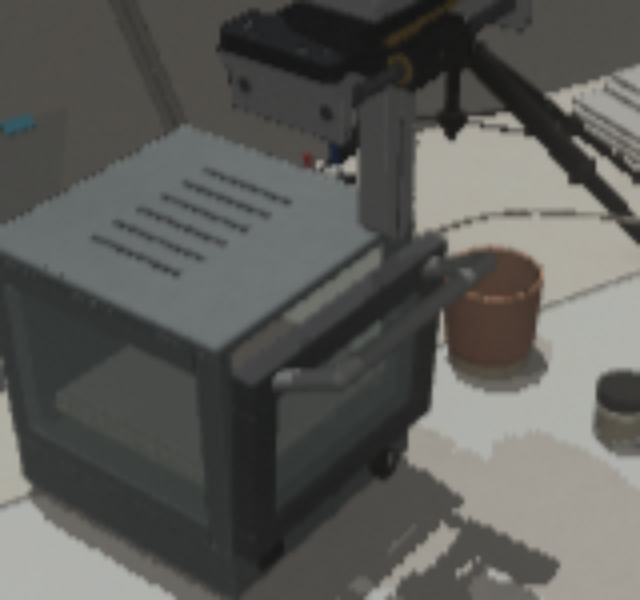

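```bash
python3 -m crank '[0,0,0.4,0,0,0, 0,0,0.4,0,0,0, 0,0,0.44,0,0,0, 0,0,0,0,0,0]'
cat >> h.py <<'E'
def bar(f): return np.array([-8-152*np.sin(f)-48*np.cos(f),48+152*np.cos(f)-48*np.sin(f)])
def pose(f,L,off,s):  # tcp xz in oven mm: finger axis off mm from the bar along tool +x, bar s mm behind the tip
    n=np.array([np.cos(L),np.sin(L)]);z=np.array([np.sin(L),-np.cos(L)])
    return bar(f)+off*n+(s-14)*z
def rows(plan,x0,L0):  # plan of (tcp xz, L) -> rows in tool units; turn taken after shift
    for p,L in plan:
        d=p-x0;print([round(float(d@[np.cos(L0),np.sin(L0)])/50,2),0,round(float(d@[np.sin(L0),-np.cos(L0)])/50,2),0,round(float(np.degrees(L-L0)),1),0]);x0,L0=p,L
E
python3 - <<'E'
from h import *
s,M=st();p=w2o(s['eef_pos'])*1e3
N=24;pl=[]
for i in range(1,N+1):
    a=i/N;f=.03+a*(1.12-.03);L=np.deg2rad(45)*a
    pl.append((pose(f,L,14,19),L))
rows(pl,p[[0,2]],0.)
E
```

```text
clock: 3.2
eef_pos: [0.5291, -0.2937, 0.1913]
eef_rot: [-3.141, 0.003, -0.149]
ft_force: [-0.1, -0.7, -0.5]
finger_gap: 0.004
grasp_force: 0.0
 t3.20 tcp_o [-44.6  -3.  191.3] tip_o [-44.6  -3.  177.3] lean -0.2 zo [-0.003  0.    -1.   ] yo [-0.005 -1.    -0.   ] F_o [-0.  -0.7 -0.5] gap 0.0
[-0.17, 0, -0.0, 0, 1.9, 0]
[-0.13, 0, 0.04, 0, 1.9, 0]
[-0.13, 0, 0.05, 0, 1.9, 0]
[-0.13, 0, 0.05, 0, 1.9, 0]
[-0.13, 0, 0.05, 0, 1.9, 0]
[-0.13, 0, 0.05, 0, 1.9, 0]
[-0.13, 0, 0.05, 0, 1.9, 0]
[-0.13, 0, 0.05, 0, 1.9, 0]
[-0.13, 0, 0.06, 0, 1.9, 0]
[-0.13, 0, 0.06, 0, 1.9, 0]
[-0.12, 0, 0.06, 0, 1.9, 0]
[-0.12, 0, 0.06, 0, 1.9, 0]
[-0.12, 0, 0.06, 0, 1.9, 0]
[-0.12, 0, 0.06, 0, 1.9, 0]
[-0.12, 0, 0.06, 0, 1.9, 0]
[-0.12, 0, 0.07, 0, 1.9, 0]
[-0.12, 0, 0.07, 0, 1.9, 0]
[-0.12, 0, 0.07, 0, 1.9, 0]
[-0.12, 0, 0.07, 0, 1.9, 0]
[-0.12, 0, 0.07, 0, 1.9, 0]
[-0.12, 0, 0.07, 0, 1.9, 0]
[-0.11, 0, 0.08, 0, 1.9, 0]
[-0.11, 0, 0.08, 0, 1.9, 0]
[-0.11, 0, 0.08, 0, 1.9, 0]
```

```bash
python3 -m crank '[-0.17,0,0,0,1.9,0, -0.13,0,0.04,0,1.9,0, -0.13,0,0.05,0,1.9,0, -0.13,0,0.05,0,1.9,0, -0.13,0,0.05,0,1.9,0, -0.13,0,0.05,0,1.9,0, -0.13,0,0.05,0,1.9,0, -0.13,0,0.05,0,1.9,0]'
python3 -c "
from h import *
s,M=st();L=np.deg2rad(15);print(pose(.03+1.09/3,L,14,19))"
```

```text
clock: 4.2
eef_pos: [0.4805, -0.2865, 0.1713]
eef_rot: [3.14, -0.269, -0.148]
ft_force: [4.2, 0.9, 1.8]
finger_gap: 0.002
grasp_force: 1.6
 t4.20 tcp_o [-93.8  -2.9 171.3] tip_o [-90.   -3.  157.8] lean 15.4 zo [ 0.266 -0.003 -0.964] yo [-0.004 -1.     0.002] F_o [4.  1.5 1.8] gap 0.0
[-95.77443918 168.78967741]
```

Contact is good at about 4 N. I continue the arc.

```bash
python3 -m crank '[-0.13,0,0.06,0,1.9,0, -0.13,0,0.06,0,1.9,0, -0.12,0,0.06,0,1.9,0, -0.12,0,0.06,0,1.9,0, -0.12,0,0.06,0,1.9,0, -0.12,0,0.06,0,1.9,0, -0.12,0,0.06,0,1.9,0, -0.12,0,0.07,0,1.9,0]'
python3 -m crank '[-0.12,0,0.07,0,1.9,0, -0.12,0,0.07,0,1.9,0, -0.12,0,0.07,0,1.9,0, -0.12,0,0.07,0,1.9,0, -0.12,0,0.07,0,1.9,0, -0.12,0,0.08,0,1.9,0]'
python3 - <<'E'
from h import *
s,M=st();p=w2o(s['eef_pos'])*1e3
L=np.deg2rad(45);print(pose(1.12,L,14,19),pose(1.1,L,14,19))
E
```

```text
clock: 5.2
eef_pos: [0.4447, -0.2812, 0.1302]
eef_rot: [3.139, -0.533, -0.146]
ft_force: [3.5, 1.3, -0.2]
finger_gap: 0.005
grasp_force: 1.9
clock: 5.95
eef_pos: [0.4238, -0.2946, 0.1323]
eef_rot: [-3.099, -0.673, -0.147]
ft_force: [4.0, 0.3, 0.2]
finger_gap: 0.004
grasp_force: 1.8
 t5.95 tcp_o [-148.7  -19.1  132.3] tip_o [-139.9  -18.5  121.4] lean 38.6 zo [ 0.623  0.04  -0.781] yo [ 0.023 -0.999 -0.033] F_o [4.  0.8 0.2] gap 0.0
[-152.29299579   77.38287164] [-151.80110372   80.5326182 ]
```

```bash
python3 -c "
from h import *
s,M=st();print(np.round(s['qpos'],2))
c=camera('side');cv2.imwrite('pics/s2.png',cv2.resize(c['color'][60:270,160:360,::-1],(570,600)))"
```

```text
t5.95 tcp_o [-148.7  -19.1  132.3] tip_o [-139.9  -18.5  121.4] lean 38.6 zo [ 0.623  0.04  -0.781] yo [ 0.023 -0.999 -0.033] F_o [4.  0.8 0.2] gap 0.0
[ 1.63  0.33 -0.9   2.34 -1.19  0.19  0.26]
```

View pics/s2.png

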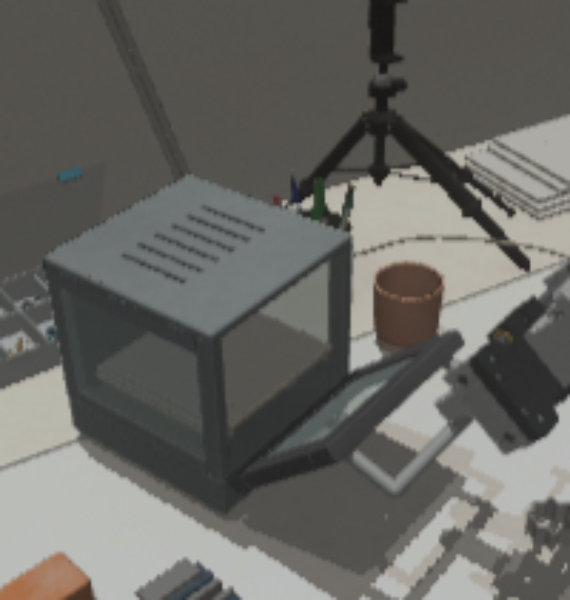

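The door is about 0.8 rad open. The wrist joints q5 and q6 hit their limits at this close lean. I back out and push the door the rest of the way down from above with a near-vertical tool.

```bash
python3 -m crank '[0,0,-0.5,0,0,0, 0,0,-0.5,0,0,0, 0,0,-0.5,0,-7,0, 0,0,-0.5,0,-8,0, 0,0,0,0,-8,0, 0,0,0,0,-8,0, 0,0,0,0,-8,0, 0,0,0,0,0,0]'
python3 - <<'E'
from h import *
s,M=st();print(np.round(s['qpos'],2))
E=Ro.T@M; D=R.from_euler('x',np.pi).as_matrix() # vertical aligned
print('turn to vertical',np.degrees(R.from_matrix(E.T@D).as_rotvec()))
c=camera('top');P,ok=pts(c);q=w2o(P)*1e3
m=ok&(q[...,0]<-15)&(q[...,0]>-230)&(q[...,2]>40)&(q[...,2]<185)&(abs(q[...,1])<90)&(abs(q[...,1])>55)
b=q[m]; a=np.polyfit(b[:,0],b[:,2],1);print(len(b),a)
for x in range(-220,-10,15):
    k=b[(b[:,0]>=x)&(b[:,0]<x+15)];print(x,len(k),np.round(np.percentile(k[:,2],[10,50,90])) if len(k) else 0)
E
```

```text
clock: 7.0
eef_pos: [0.3797, -0.2841, 0.198]
eef_rot: [-3.09, -0.114, -0.106]
ft_force: [-0.5, -0.1, -0.1]
finger_gap: 0.001
grasp_force: 0.0
 t7.00 tcp_o [-193.9  -15.   198. ] tip_o [-192.3  -14.2  184.1] lean 6.4 zo [ 0.112  0.056 -0.992] yo [ 0.044 -0.998 -0.052] F_o [-0.5 -0.2 -0.1] gap 0.0
[ 1.28  0.19 -0.7   2.03  0.02  0.89 -1.09]
turn to vertical [-3.09747095 -6.48533352  2.36826387]
1004 [-0.55815702 69.00639041]
-220 0 0
-205 0 0
-190 0 0
-175 0 0
-160 46 [117. 119. 122.]
-145 33 [120. 124. 127.]
-130 41 [126. 131. 137.]
-115 102 [139. 143. 147.]
-100 137 [128. 135. 140.]
-85 144 [113. 120. 127.]
-70 144 [100. 106. 114.]
-55 140 [ 87.  93. 100.]
-40 127 [74. 80. 86.]
-25 90 [67. 69. 74.]
```

```bash
python3 -m crank '[0,0,0,-3.1,-6.5,2.4, 0.45,-0.1,0,0,0,0, 0.45,-0.1,0,0,0,0, 0.45,-0.1,0,0,0,0, 0.45,0,0,0,0,0, 0,0,0.35,0,0,0, 0,0,0.3,0,0,0]'
python3 -c "
from h import *
s,M=st();print(np.round(s['qpos'],2))"
```

```text
clock: 7.92
eef_pos: [0.4677, -0.2825, 0.1632]
eef_rot: [-3.14, 0.001, -0.147]
ft_force: [-0.4, 0.3, -0.4]
finger_gap: 0.007
grasp_force: 0.0
 t7.92 tcp_o [-107.    -0.8  163.2] tip_o [-107.    -0.7  149.2] lean -0.1 zo [-0.001  0.002 -1.   ] yo [-0.003 -1.    -0.002] F_o [-0.5  0.2 -0.4] gap 0.01
[ 1.01  0.41 -0.65  1.85  0.3   0.98 -1.49]
```

```bash
python3 -m crank '[0,0,0.12,0,0,0, -0.02,0,0.12,0,0,0, -0.02,0,0.12,0,0,0, -0.02,0,0.12,0,0,0, -0.02,0,0.1,0,0,0, 0,0,0.08,0,0,0, 0,0,0,0,0,0]'
python3 -m crank '[0,0,0.06,0,0,0, 0,0,0.04,0,0,0, 0,0,0,0,0,0]'
python3 -c "
from h import *
s,M=st()"
```

```text
clock: 8.8
eef_pos: [0.4651, -0.2817, 0.1311]
eef_rot: [-3.14, 0.001, -0.147]
ft_force: [0.0, -0.8, 0.0]
finger_gap: 0.005
grasp_force: 0.2
clock: 9.18
eef_pos: [0.4653, -0.2818, 0.1264]
eef_rot: [-3.141, 0.001, -0.147]
ft_force: [-1.5, 0.1, 2.9]
finger_gap: 0.006
grasp_force: 1.4
 t9.18 tcp_o [-109.5   -0.4  126.4] tip_o [-109.5   -0.4  112.4] lean -0.0 zo [-0.001  0.001 -1.   ] yo [-0.003 -1.    -0.001] F_o [-1.5 -0.2  2.9] gap 0.01
```

```bash
for i in 1 2; do python3 -m crank '[0,0,0.06,0,0,0, 0,0,0,0,0,0]'; done; python3 -m crank '[0,0,0.06,0,0,0, 0,0,0.04,0,0,0, 0,0,0,0,0,0]'
python3 -c "
from h import *
s,M=st()"
```

```text
clock: 9.43
eef_pos: [0.4667, -0.2823, 0.1248]
eef_rot: [3.141, -0.002, -0.147]
ft_force: [1.2, -0.7, 18.5]
finger_gap: 0.003
grasp_force: 8.2
clock: 9.68
eef_pos: [0.4693, -0.2831, 0.1231]
eef_rot: [3.14, -0.008, -0.146]
ft_force: [13.5, -5.2, 18.7]
finger_gap: 0.006
grasp_force: 11.9
clock: 10.05
eef_pos: [0.4699, -0.2834, 0.1215]
eef_rot: [3.137, -0.009, -0.146]
ft_force: [-9.6, 5.8, 88.3]
finger_gap: 0.004
grasp_force: 37.1
 t10.05 tcp_o [-104.7   -1.4  121.5] tip_o [-104.5   -1.4  107.5] lean 0.5 zo [ 0.009 -0.004 -1.   ] yo [-0.002 -1.     0.004] F_o [-10.4   4.4  88.3] gap 0.0
```

Door is at its stop (88 N). I retract, open the jaws and lean for the tiles.

```bash
python3 -m crank '[0,0,-0.3,0,0,0, 0,0,-0.7,0,0,0, 0,0,-0.7,0,0,0, 0,0,-0.5,0,10.5,0, 0,0,0,0,10.5,0, 0,0,0,0,10.5,0, 0,0,0,0,10.5,0, 0,0,0,0,0,0]' -1
python3 -c "
from h import *
s,M=st();print(np.round(s['qpos'],2))
import copy
p=s['eef_pos'];c=camera('wrist');np.savez('w1.npz',M=M,p=p,**c);cv2.imwrite('pics/w1.png',cv2.resize(c['color'][...,::-1],(768,576)))"
```

```text
clock: 11.05
eef_pos: [0.4694, -0.2722, 0.2248]
eef_rot: [-3.103, -0.599, -0.144]
ft_force: [-0.1, 0.1, -0.2]
finger_gap: 0.822
grasp_force: 0.0
 t11.05 tcp_o [-106.7    9.7  224.8] tip_o [-98.9  10.2 213.2] lean 34.3 zo [ 0.563  0.038 -0.826] yo [ 0.022 -0.999 -0.032] F_o [-0.1  0.1 -0.2] gap 0.82
[ 1.56  0.12 -0.95  2.19 -0.54  0.42 -0.62]
```

View pics/w1.png

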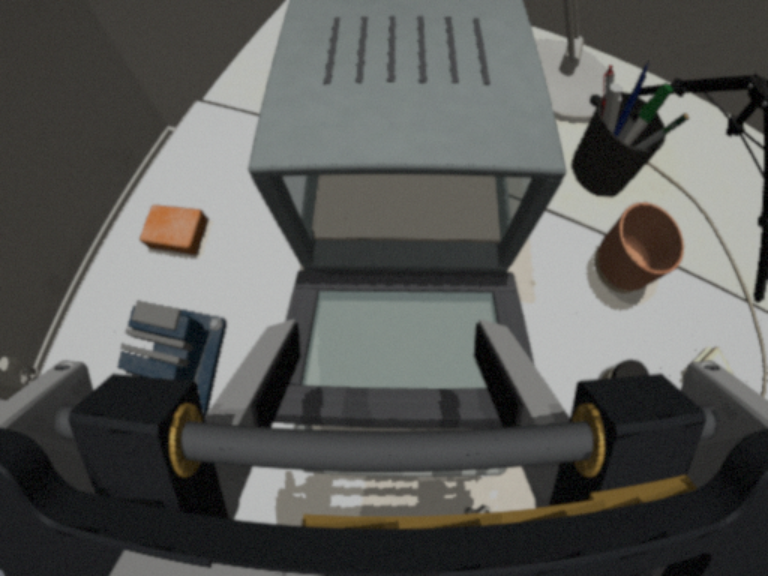

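Looking down through the open jaws, the view shows the door fully down (frame at (400,340)), the roof edge at (400,165) and the cavity between rows 175 and 260. Next I compute the approach for the tiles.

```bash
cat >> h.py <<'E'
def goto(tip,Ldeg):
    s,M=st();E=Ro.T@M;L=np.deg2rad(Ldeg)
    D=(R.from_euler('x',np.pi)*R.from_euler('y',L)).as_matrix()
    t=np.asarray(tip)-14*D[:,2]; d=t-w2o(s['eef_pos'])*1e3
    print('q',np.round(s['qpos'],2),'turn',np.round(np.degrees(R.from_matrix(E.T@D).as_rotvec()),1),'shift after turn/50',np.round(D.T@d/50,2),'before',np.round(E.T@d/50,2))
E
python3 -c "
from h import *
goto([-5,0,82],43)"
```

```text
t11.10 tcp_o [-106.     9.7  225.3] tip_o [-98.1  10.3 213.7] lean 34.2 zo [ 0.562  0.038 -0.826] yo [ 0.022 -0.999 -0.031] F_o [ 0.9 -0.1 -0.4] gap 0.86
q [ 1.56  0.12 -0.95  2.19 -0.54  0.42 -0.62] turn [-2.2  8.7 -0.1] shift after turn/50 [-0.48  0.19  3.19] before [0.01 0.32 3.22]
```

```bash
python3 -m crank '[0,0,0.3,-1.1,4.4,0, 0,0,0.3,-1.1,4.3,0, -0.12,0.06,0.5,0,0,0, -0.12,0.06,0.5,0,0,0, -0.12,0.07,0.5,0,0,0, -0.12,0,0.4,0,0,0, 0,0,0,0,0,0]'
python3 -c "
from h import *
goto([-5,0,82],43)"
```

```text
clock: 11.98
eef_pos: [0.5297, -0.2931, 0.15]
eef_rot: [-3.095, -0.692, -0.14]
ft_force: [1.3, -0.2, 0.1]
finger_gap: 0.996
grasp_force: 0.0
 t11.97 tcp_o [-44.2  -2.3 150. ] tip_o [-35.2  -1.6 139.2] lean 39.6 zo [ 0.637  0.049 -0.769] yo [ 0.034 -0.999 -0.036] F_o [ 1.3 -0.   0.1] gap 1.0
q [ 1.15  0.34 -0.58  2.18 -1.19  0.19  0.08] turn [-2.8  3.4  0.1] shift after turn/50 [-0.35 -0.05  1.25] before [-0.28  0.02  1.27]
```

The wrist joints stop at their limits in this branch (q5 = -1.19). I identify the kinematics from the recorded states to find a branch that works.

```bash
cat > kin.py <<'E'
from h import *
from scipy.optimize import least_squares
import itertools
def rot(ax,a): return R.from_euler(ax,a).as_matrix()
def fk(q,par,sg,mid=None):
    d1,a2,d3,a4,d5,a6,d7=par[:7];T=np.eye(3);p=np.array([0,0,d1]);out=[]
    for i,ax in enumerate('zyzyzyz'):
        T=T@rot(ax,sg[i]*q[i])
        if i==0 and len(par)>7:p=p+T@[par[7],0,0]
        if i==2:p=p+T@[a2,0,d3];out.append(p)
        if i==4:p=p+T@[a4,0,d5];out.append(p)
    p=p+T@rot('z',-sg[6]*q[6])@[a6,0,d7]
    return p,T,out
D=[([1.30152289,.41798823,-.01029922,1.61414533,.00469862,1.11068413,-.05297212],[.14104056,-.6085251,.21882852],[-3.14039474,9e-5,.2278]),
([1.28,.19,-.7,2.03,.02,.89,-1.09],[.3797,-.2841,.198],[-3.09,-.114,-.106]),
([1.63,.33,-.9,2.34,-1.19,.19,.26],[.4238,-.2946,.1323],[-3.099,-.673,-.147]),
([1.01,.41,-.65,1.85,.3,.98,-1.49],[.4677,-.2825,.1632],[-3.14,.001,-.147]),
([1.56,.12,-.95,2.19,-.54,.42,-.62],[.4694,-.2722,.2248],[-3.103,-.599,-.144]),
([1.15,.34,-.58,2.18,-1.19,.19,.08],[.5297,-.2931,.15],[-3.095,-.692,-.14])]
if __name__=='__main__':
    best=[]
    for sg in itertools.product([-1,1],[1],[-1,1],[-1,1],[-1,1],[-1,1],[-1,1]):
        e=0;Fs=[]
        for q,p,r in D:
            T=fk(q,[0]*7,sg)[1];M=R.from_euler('xyz',r).as_matrix();e+=np.sum((T[:,2]-M[:,2])**2);Fs.append(T.T@M)
        e2=sum(np.sum((f-Fs[0])**2) for f in Fs)
        best.append((e,e2,sg,Fs[0]))
    best.sort(key=lambda b:b[0])
    for b in best[:4]: print(b[:3])
    sg=best[0][2];print(np.round(best[0][3],2))
    f=lambda x:np.concatenate([fk(q,x,sg)[0]-p for q,p,r in D])
    s=least_squares(f,[.3,0,.4,0,.4,0,.2,0]);print(np.round(s.x,3),np.abs(s.fun).max())
E
python3 kin.py
```

```text
(np.float64(0.0002052481625476886), np.float64(0.0005471518029366314), (-1, 1, -1, 1, -1, 1, -1))
(np.float64(0.0002052481625476886), np.float64(16.992540731818035), (-1, 1, -1, 1, -1, 1, 1))
(np.float64(0.033285785977200395), np.float64(14.498180085728562), (1, 1, 1, 1, 1, 1, -1))
(np.float64(0.033285785977200395), np.float64(4.702386520293076), (1, 1, 1, 1, 1, 1, 1))
[[-0. -1.  0.]
 [ 1. -0.  0.]
 [-0.  0.  1.]]
[ 0.271 -0.025  0.5   -0.002  0.46   0.003  0.315  0.034] 0.02896428778002233
```

```bash
python3 - <<'E'
import re
t=open('kin.py').read()
t=t.replace("        if i==4:p=p+T@[a4,0,d5];out.append(p)","        if i==1 and len(par)>8:p=p+T@[par[8],par[9],0]\n        if i==2 and len(par)>8:p=p+T@[0,par[10],0]\n        if i==3:p=p+T@[a4,par[11] if len(par)>11 else 0,0]\n        if i==4:p=p+T@[0,par[12] if len(par)>12 else 0,d5];out.append(p)")
t=t.replace("[.3,0,.4,0,.4,0,.2,0])","[.3,0,.4,0,.4,0,.2]+[0]*n)").replace("    s=least","    for n in (0,1,2,6):\n     if n==2: continue\n     s=least").replace("print(np.round(s.x,3)","  print(np.round(s.x,4)")
open('kin.py','w').write(t)
E
sed -i 's/; *print(np.round(s.x,4)/;print(np.round(s.x,4)/' kin.py; python3 kin.py|tail -4
```

```text
[ 0.2712 -0.0265  0.4983 -0.0019  0.4607  0.0016  0.3142  0.0337] 0.029003345577814893
[ 3.015e-01 -4.000e-04  4.968e-01  3.600e-03  4.756e-01  3.300e-03
  3.168e-01 -1.000e-02  1.290e-02 -1.300e-02  4.500e-01 -4.672e-01
 -1.600e-03] 0.0026878973598385425
```

```bash
cat >> kin.py <<'E'
SG=(-1,1,-1,1,-1,1,-1)
PAR=[.3015,-.0004,.4968,.0036,.4756,.0033,.3168,-.01,.0129,-.013,.45,-.4672,-.0016]
LO=np.array([-2.81,-.39,-1.27,.06,-1.19,.19,-2.82]);HI=np.array([2.81,2.02,1.25,2.57,4.33,2,2.82])
F0=np.array([[0,-1,0],[1,0,0],[0,0,1.]])
def ik(tip,L,q0,roll=0,yaw=0,reg=.0,qref=None):
    Dm=(R.from_euler('x',np.pi)*R.from_euler('z',np.deg2rad(yaw))*R.from_euler('x',np.deg2rad(roll))*R.from_euler('y',np.deg2rad(L))).as_matrix()
    W=Ro@Dm; t=o2w((np.asarray(tip)-14*Dm[:,2])/1e3)
    def f(q):
        p,T,_=fk(q,PAR,SG)
        return np.concatenate([(p-t)*5,R.from_matrix((T@F0).T@W).as_rotvec(),reg*(q-(q0 if qref is None else qref))])
    s=least_squares(f,np.clip(q0,LO+1e-3,HI-1e-3),bounds=(LO,HI));return s.x,np.linalg.norm(s.fun[:6])
E
python3 - <<'E'
from kin import *
rng=np.random.default_rng(0)
for tip,L in (([24,0,82],43),([24,0,82],38),([-5,0,82],43),([-60,0,150],43)):
    sols=[]
    for k in range(60):
        q,e=ik(tip,L,rng.uniform(LO,HI))
        if e<2e-3: sols.append(q)
    sols=np.array(sols);print(tip,L,len(sols))
    if len(sols):
        sols=sols[np.argsort(sols[:,2])]
        for q in sols[::max(1,len(sols)//8)]:print(np.round(q,2))
E
```

```text
[24, 0, 82] 43 40
[ 1.54  0.95 -1.27  2.12  1.92  0.48 -2.69]
[ 1.48  0.84 -1.16  2.13  1.97  0.37 -2.82]
[ 0.93  0.51 -0.43  2.14  3.79  0.19  1.37]
[ 0.93  0.51 -0.43  2.14  3.79  0.19  1.37]
[ 0.7   0.48 -0.16  2.15  4.07  0.28  1.03]
[0.54 0.47 0.03 2.15 4.15 0.35 0.9 ]
[0.16 0.52 0.47 2.16 4.25 0.53 0.69]
[-0.37  0.96  1.22  2.16  4.22  1.06  0.34]
[24, 0, 82] 38 15
[ 1.5   0.91 -1.27  2.07  1.66  0.51 -2.48]
[ 1.47  0.85 -1.2   2.07  1.64  0.44 -2.51]
[ 1.44  0.81 -1.16  2.07  1.63  0.4  -2.52]
[ 1.39  0.74 -1.07  2.08  1.61  0.32 -2.55]
[ 1.38  0.73 -1.06  2.08  1.61  0.31 -2.56]
[ 1.33  0.68 -0.98  2.08  1.6   0.25 -2.58]
[ 1.3   0.66 -0.94  2.08  1.6   0.22 -2.6 ]
[ 1.3   0.66 -0.93  2.08  1.6   0.21 -2.6 ]
[ 1.29  0.65 -0.92  2.08  1.6   0.2  -2.61]
[ 1.28  0.65 -0.92  2.08  1.6   0.2  -2.61]
[ 1.28  0.65 -0.92  2.08  1.6   0.2  -2.61]
[ 1.28  0.64 -0.91  2.08  1.6   0.2  -2.61]
[ 1.28  0.64 -0.91  2.08  1.6   0.2  -2.61]
[ 1.28  0.64 -0.91  2.08  1.6   0.2  -2.61]
[ 1.27  0.64 -0.9   2.08  1.6   0.19 -2.61]
[-5, 0, 82] 43 36
[ 1.59  0.91 -1.27  2.18  1.96  0.45 -2.74]
[ 1.56  0.85 -1.21  2.18  2.    0.39 -2.82]
[ 1.56  0.85 -1.21  2.18  2.    0.38 -2.82]
[ 1.56  0.85 -1.21  2.18  2.    0.38 -2.82]
[ 1.36  0.64 -0.92  2.19  2.51  0.19  2.81]
[ 0.93  0.47 -0.39  2.2   3.87  0.24  1.29]
[0.42 0.45 0.19 2.21 4.17 0.43 0.87]
[0.08 0.52 0.6  2.22 4.24 0.6  0.7 ]
[-0.33  0.86  1.16  2.22  4.23  1.01  0.44]
[-60, 0, 150] 43 0
```

```bash
cat > sim.py <<'E'
from kin import *
def tgt(tip,L,roll,yaw):
    Dm=(R.from_euler('x',np.pi)*R.from_euler('z',np.deg2rad(yaw))*R.from_euler('x',np.deg2rad(roll))*R.from_euler('y',np.deg2rad(L))).as_matrix()
    return o2w((np.asarray(tip)-14*Dm[:,2])/1e3),Ro@Dm
def err(q,t,W):
    p,T,_=fk(q,PAR,SG);A=T@F0;return np.concatenate([t-p,.3*(A@R.from_matrix(A.T@W).as_rotvec())])
def step(q,t,W,n=6):
    for _ in range(n):
        e=err(q,t,W);J=np.array([(err(q+1e-5*np.eye(7)[i],t,W)-e)/1e-5 for i in range(7)]).T
        free=np.ones(7,bool)
        for _ in range(3):
            dq=np.zeros(7);Jf=-J[:,free];dq[free]=Jf.T@np.linalg.solve(Jf@Jf.T+1e-5*np.eye(6),e)
            dq=np.clip(dq,-.1,.1);bad=free&((q+dq<LO)|(q+dq>HI))
            if not bad.any():break
            free&=~bad
        q=np.clip(q+dq,LO,HI)
    return q,np.linalg.norm(err(q,t,W))
def run(q,way,verbose=0,n=12):
    w=0
    for a,b in zip(way,way[1:]):
        for k in range(1,n+1):
            c=np.array(a)+(np.array(b)-a)*k/n;q,e=step(q,*tgt(c[:3],*c[3:]));w=max(w,e)
        if verbose:print(b,np.round(q,2),round(e,4))
    return q,e,w
E
cat > s1.py <<'E'
from sim import *
# validate: start -> hook -> t7.92 vertical
q=np.array(D[0][0])
q,e,w=run(q,[(-383,-370,205,0,0,-21.3),(-42,0,240,0,0,0),(-42,0,178,0,0,0)],1)
q,e,w=run(q,[(-42,0,178,0,0,0),(-90,0,158,15,0,0),(-130,0,100,35,0,0),(-138,-18,121,38.6,-2,0)],1)
q0=np.array([1.15,.34,-.58,2.18,-1.19,.19,.08])
res=[]
for x,z in((-60,150),(-60,200),(-100,220)):
  for L1 in(0,-15):
   for ro in(-50,-40,-30,-20,20,30,40,50):
    for yw in (-40,-20,0,20,40):
     way=[(-35,0,139,39.6,-2.8,0),(x,0,z,20,0,0),(x,0,z,L1,0,0),(x,0,z,L1,ro,yw),(x,0,z,43,ro,yw),(x+30,0,z-30,43,0,0),(-5,0,82,43,0,0),(24,0,82,43,0,0)]
     q,e,w=run(q0,way,n=8)
     if e<2e-3:res.append((round(w,3),x,z,L1,ro,yw,np.round(q,2)))
res.sort(key=lambda r:r[0])
for r in res[:12]:print(*r)
E
time timeout 500 python3 s1.py
```

```text
(-42, 0, 240, 0, 0, 0) [ 0.58  0.36 -0.17  1.62  0.06  1.17 -1.32] 0.0
(-42, 0, 178, 0, 0, 0) [ 0.57  0.42 -0.16  1.68  0.08  1.05 -1.33] 0.0
(-90, 0, 158, 15, 0, 0) [ 0.72  0.24 -0.21  2.01 -0.07  0.65 -1.14] 0.0
(-130, 0, 100, 35, 0, 0) [ 1.21  0.27 -0.55  2.33 -1.15  0.19  0.1 ] 0.0083
(-138, -18, 121, 38.6, -2, 0) [ 1.5   0.26 -0.79  2.34 -1.15  0.19  0.18] 0.013
0.017 -60 150 0 -40 -40 [ 1.49  0.85 -1.18  2.12  1.96  0.38 -2.8 ]
0.026 -60 200 0 -20 20 [ 1.5   0.86 -1.19  2.12  1.95  0.39 -2.78]
0.04 -60 200 -15 -20 40 [ 1.5   0.86 -1.19  2.12  1.95  0.4  -2.78]
0.043 -60 200 0 -20 40 [ 1.5   0.87 -1.2   2.12  1.95  0.4  -2.77]
0.046 -60 150 0 -30 -40 [ 1.51  0.88 -1.21  2.12  1.94  0.41 -2.76]
0.046 -60 150 0 -30 -20 [ 1.49  0.86 -1.18  2.12  1.96  0.39 -2.79]
0.048 -60 150 0 -20 20 [ 1.49  0.86 -1.18  2.12  1.96  0.39 -2.79]
0.049 -100 220 0 -20 20 [ 1.5   0.88 -1.2   2.12  1.95  0.41 -2.77]
0.05 -60 200 -15 -20 0 [ 1.5   0.86 -1.19  2.12  1.95  0.39 -2.78]
0.052 -60 200 0 -30 40 [ 1.5   0.86 -1.19  2.12  1.95  0.4  -2.78]
0.053 -60 200 -15 -30 40 [ 1.5   0.87 -1.19  2.12  1.95  0.4  -2.78]
0.056 -100 220 -15 -20 20 [ 1.5   0.86 -1.19  2.12  1.96  0.39 -2.78]
real	5m21.136s
user	5m21.160s
sys	0m0.337s
```

```bash
cat >> h.py <<'E'
def go(tip,L,roll=0,yaw=0):
    s,M=st();E=Ro.T@M
    D=(R.from_euler('x',np.pi)*R.from_euler('z',np.deg2rad(yaw))*R.from_euler('x',np.deg2rad(roll))*R.from_euler('y',np.deg2rad(L))).as_matrix()
    d=np.asarray(tip)-14*D[:,2]-w2o(s['eef_pos'])*1e3
    print('q',np.round(s['qpos'],2),'turn',np.round(np.degrees(R.from_matrix(E.T@D).as_rotvec()),1),'after/50',np.round(D.T@d/50,2),'before/50',np.round(E.T@d/50,2))
E
python3 -m crank '[0,0,-0.5,0,0,0, 0,0,-0.6,0,-10,0, 0,0,-0.4,0,-10,0, 0,0,0,0,-10,0, 0,0,0,0,-9.6,0, 0,0,0,0,0,0]'
python3 -c "
from h import *
go([-60,0,200],0);go([-60,0,200],0,-25);go([-60,0,200],41,-25)"
```

```text
clock: 12.72
eef_pos: [0.512, -0.2791, 0.1875]
eef_rot: [-3.075, -0.247, -0.086]
ft_force: [-0.8, 0.7, 0.7]
finger_gap: 1.0
grasp_force: 0.0
 t12.72 tcp_o [-63.6   9.  187.5] tip_o [-60.3  10.1 173.9] lean 13.9 zo [ 0.239  0.081 -0.968] yo [ 0.074 -0.995 -0.065] F_o [-0.9  0.6  0.7] gap 1.0
q [ 0.59  0.28 -0.06  1.91 -0.22  0.77 -0.97] turn [ -4.2 -14.    3.8] after/50 [ 0.07  0.18 -0.53] before/50 [ 0.19  0.15 -0.51]
 t12.72 tcp_o [-63.6   9.  187.5] tip_o [-60.3  10.1 173.9] lean 13.9 zo [ 0.239  0.081 -0.968] yo [ 0.074 -0.995 -0.065] F_o [-0.9  0.6  0.7] gap 1.0
q [ 0.59  0.28 -0.06  1.91 -0.22  0.77 -0.97] turn [-29.1 -14.6   0.7] after/50 [ 0.07  0.27 -0.43] before/50 [ 0.19  0.03 -0.48]
 t12.72 tcp_o [-63.6   9.  187.5] tip_o [-60.3  10.1 173.9] lean 13.9 zo [ 0.239  0.081 -0.968] yo [ 0.074 -0.995 -0.065] F_o [-0.9  0.6  0.7] gap 1.0
q [ 0.59  0.28 -0.06  1.91 -0.22  0.77 -0.97] turn [-27.6  25.5  -9.6] after/50 [ 0.15  0.27 -0.35] before/50 [-0.    0.05 -0.46]
```

```bash
python3 -m crank '[0.1,0,-0.3,-6,-5,0.2, 0.1,0,-0.2,-6,-5,0.2, 0,0,0,-6,-4.6,0.3, 0,0,0,-6,0,0, 0,0,0,-6,0,0, 0,0,0,0,0,0]'
python3 -c "
from h import *
go([-60,0,200],41,-25)"
```

```text
clock: 13.48
eef_pos: [0.5141, -0.2792, 0.2119]
eef_rot: [2.691, 0.005, -0.12]
ft_force: [-0.6, -0.3, 0.1]
finger_gap: 0.998
grasp_force: 0.0
 t13.47 tcp_o [-61.5   9.2 211.9] tip_o [-61.4   3.1 199.3] lean 0.4 zo [ 0.006 -0.435 -0.9  ] yo [ 0.024 -0.9    0.435] F_o [-0.5 -0.4  0.1] gap 1.0
q [ 0.12  0.33  0.1   1.84  0.5   0.99 -1.76] turn [ 0.3 40.6  1.6] after/50 [-0.17  0.07 -0.04] before/50 [-0.16  0.06  0.08]
```

q5 is now positive. I lean forward with the roll held.

```bash
python3 -m crank '[0,0,0,0,8,0.3, 0,0,0,0,8,0.3, 0,0,0,0,8,0.3, 0,0,0,0,8,0.3, -0.1,0.05,0,0,8,0.3, 0,0,0,0,0,0]'
python3 -c "
from h import *
go([-45,0,165],41,0)"
```

```text
clock: 14.22
eef_pos: [0.5115, -0.2924, 0.217]
eef_rot: [2.598, -0.536, 0.135]
ft_force: [-0.4, -1.5, -0.3]
finger_gap: 1.004
grasp_force: 0.0
 t14.22 tcp_o [-62.2  -4.3 217. ] tip_o [-54.3  -9.5 206.6] lean 37.4 zo [ 0.563 -0.377 -0.736] yo [-0.018 -0.896  0.445] F_o [-0.2 -1.5 -0.3] gap 1.0
q [ 0.26  0.1   0.06  2.27  1.31  0.28 -2.47] turn [21.5  6.4 15.3] after/50 [-0.42 -0.09  0.73] before/50 [-0.27 -0.45  0.67]
```

```bash
python3 -m crank '[-0.08,-0.09,0.17,5.4,1.6,3.8, -0.08,-0.08,0.17,5.4,1.6,3.8, -0.08,-0.05,0.17,5.4,1.6,3.8, -0.09,-0.03,0.17,5.4,1.6,3.8, 0,0,0,0,0,0, 0,0,0,0,0,0]'
python3 -c "
from h import *
go([-5,0,82],41,0)"
```

```text
clock: 14.98
eef_pos: [0.5114, -0.292, 0.1894]
eef_rot: [2.748, -0.566, 0.075]
ft_force: [-0.2, -0.4, 0.3]
finger_gap: 1.0
grasp_force: 0.0
 t14.97 tcp_o [-62.4  -3.9 189.4] tip_o [-54.5  -7.6 178.5] lean 36.0 zo [ 0.566 -0.267 -0.78 ] yo [-0.    -0.946  0.324] F_o [-0.2 -0.4  0.3] gap 1.0
q [ 0.91  0.17 -0.54  2.24  1.23  0.21 -2.36] turn [15.   6.4 11.6] after/50 [-0.54 -0.08  2.09] before/50 [-0.23 -0.7   2.04]
```

```bash
python3 -m crank '[-0.05,-0.1,0.3,2,3,1.5, -0.05,-0.1,0.3,2,3,1.5, -0.05,-0.1,0.3,3,1,2, -0.05,-0.08,0.3,3,1,2, 0,-0.05,0.2,3,0,2, 0,0,0,3,0,2, 0,0,0,0,0,0]'
python3 -c "
from h import *
go([-5,0,82],41,0)"
```

```text
clock: 15.85
eef_pos: [0.5338, -0.2921, 0.1239]
eef_rot: [3.092, -0.655, -0.088]
ft_force: [-0.4, -0.3, -0.7]
finger_gap: 0.999
grasp_force: 0.0
 t15.85 tcp_o [-40.2  -0.8 123.9] tip_o [-31.7  -1.  112.8] lean 37.6 zo [ 0.611 -0.016 -0.792] yo [ 0.026 -0.999  0.04 ] F_o [-0.4 -0.4 -0.7] gap 1.0
q [ 1.47  0.56 -1.06  2.19  1.47  0.21 -2.44] turn [0.8 3.4 2.6] after/50 [-0.02 -0.02  0.81] before/50 [ 0.03 -0.03  0.81]
```

```bash
python3 -m crank '[0,0,0.2,0.3,1.2,0.9, 0,0,0.2,0.3,1.2,0.9, 0,0,0.2,0.2,1,0.8, 0,-0.02,0.16,0,0,0, 0,0,0,0,0,0]'
python3 -c "
from h import *
go([-8,0,83],41,0)"
```

```text
clock: 16.48
eef_pos: [0.5581, -0.2939, 0.0949]
eef_rot: [3.141, -0.717, -0.142]
ft_force: [0.8, 0.2, 0.6]
finger_gap: 0.998
grasp_force: 0.0
 t16.48 tcp_o [-15.9   1.   94.9] tip_o [-6.7  1.  84.3] lean 41.1 zo [ 0.657  0.    -0.754] yo [ 0.001 -1.     0.001] F_o [0.8 0.3 0.6] gap 1.0
q [ 1.52  0.79 -1.17  2.18  1.92  0.36 -2.79] turn [-0.  -0.1  0.1] after/50 [-0.04  0.02  0.  ] before/50 [-0.04  0.02  0.  ]
```

```bash
python3 -m crank '[-0.02,0,0.02,0,-1,0, 0.06,0,0.053,0,-1,0, 0.06,0,0.053,0,0,0, 0.06,0,0.053,0,0,0, 0.06,0,0.053,0,0,0]'
python3 -m crank '[0.06,0,0.05,0,0,0, 0.06,0,0.05,0,0,0, 0,0,0,0,0,0]'
python3 -c "
from h import *
go([24,0,83],39,0)"
```

```text
clock: 17.1
eef_pos: [0.5734, -0.2973, 0.0935]
eef_rot: [3.14, -0.683, -0.143]
ft_force: [-2.7, 0.1, 2.1]
finger_gap: 0.999
grasp_force: 1.3
clock: 17.48
eef_pos: [0.5812, -0.2985, 0.0934]
eef_rot: [3.141, -0.683, -0.144]
ft_force: [-1.1, 0.5, 0.7]
finger_gap: 0.999
grasp_force: 0.5
 t17.48 tcp_o [ 7.6 -0.3 93.4] tip_o [16.5 -0.3 82.5] lean 39.1 zo [ 0.631 -0.001 -0.776] yo [-0.    -1.     0.001] F_o [-1.2  0.3  0.7] gap 1.0
q [ 1.42  0.76 -1.1   2.11  1.75  0.33 -2.67] turn [ 0.  -0.1  0. ] after/50 [ 0.12 -0.01  0.09] before/50 [ 0.12 -0.01  0.09]
```

Contact forces are light so far. I push further in small steps, about 2.5 mm each.

```bash
python3 -m crank '[0.04,0,0.032,0,0,0, 0.04,0,0.032,0,0,0, 0,0,0,0,0,0]' 
python3 -m crank '[0.04,0,0.032,0,0,0, 0,0,0,0,0,0]';python3 -m crank '[0.03,0,0.024,0,0,0, 0,0,0,0,0,0]'
python3 -c "
from h import *
go([24,0,83],39,0)"
```

```text
clock: 17.85
eef_pos: [0.5862, -0.2992, 0.0935]
eef_rot: [3.141, -0.683, -0.144]
ft_force: [-1.6, -0.1, 1.2]
finger_gap: 0.999
grasp_force: 0.8
clock: 18.1
eef_pos: [0.5878, -0.2994, 0.093]
eef_rot: [3.14, -0.681, -0.144]
ft_force: [-17.4, 3.3, 9.6]
finger_gap: 1.001
grasp_force: 9.0
clock: 18.35
eef_pos: [0.5884, -0.2994, 0.0925]
eef_rot: [3.14, -0.679, -0.144]
ft_force: [-43.8, 6.7, 28.9]
finger_gap: 1.002
grasp_force: 24.1
 t18.35 tcp_o [14.9 -0.2 92.5] tip_o [23.7 -0.2 81.6] lean 38.9 zo [ 0.628 -0.002 -0.778] yo [-0.001 -1.     0.002] F_o [-44.3   0.3  28.9] gap 1.0
q [ 1.4   0.77 -1.09  2.09  1.73  0.34 -2.66] turn [0.1 0.1 0. ] after/50 [ 0.02 -0.   -0.02] before/50 [ 0.02 -0.   -0.02]
```

```bash
python3 -m crank '[-0.22,0,-0.18,0,0,0, -0.22,0,-0.18,0,0,0, 0,0,0,0,0,0]' 
python3 -c "
from h import *
go([0,0,75.5],39,0)"
```

```text
clock: 18.73
eef_pos: [0.5615, -0.296, 0.0935]
eef_rot: [3.14, -0.682, -0.144]
ft_force: [0.2, -0.5, 0.3]
finger_gap: 1.0
grasp_force: 0.0
 t18.73 tcp_o [-12.2  -0.7  93.5] tip_o [-3.4 -0.7 82.6] lean 39.1 zo [ 0.631 -0.001 -0.776] yo [-0.001 -1.     0.001] F_o [ 0.2 -0.5  0.3] gap 1.0
q [ 1.47  0.75 -1.12  2.15  1.79  0.32 -2.7 ] turn [ 0.1 -0.1 -0. ] after/50 [-0.04 -0.01  0.15] before/50 [-0.04 -0.01  0.15]
```

```bash
python3 -m crank '[-0.09,0,0.11,0,0,0, 0.06,0,0.05,0,0,0, 0.06,0,0.05,0,0,0, 0.06,0,0.05,0,0,0, 0.06,0,0.05,0,0,0, 0.06,0,0.05,0,0,0, 0,0,0,0,0,0]' 
python3 -m crank '[0.06,0,0.05,0,0,0, 0,0,0,0,0,0]'
python3 -m crank '[0.04,0,0.032,0,0,0, 0,0,0,0,0,0]';
python3 -c "
from h import *
go([24,0,75.5],39,0)"
```

```text
clock: 19.6
eef_pos: [0.5818, -0.2986, 0.0862]
eef_rot: [3.14, -0.683, -0.144]
ft_force: [-2.0, -0.1, 1.4]
finger_gap: 0.998
grasp_force: 1.4
clock: 19.85
eef_pos: [0.5853, -0.2992, 0.0861]
eef_rot: [3.14, -0.682, -0.143]
ft_force: [-5.9, 0.9, 3.9]
finger_gap: 0.998
grasp_force: 3.0
clock: 20.1
eef_pos: [0.5872, -0.2996, 0.0858]
eef_rot: [3.14, -0.681, -0.144]
ft_force: [-16.1, 1.2, 10.7]
finger_gap: 0.999
grasp_force: 9.1
 t20.10 tcp_o [13.7 -0.5 85.8] tip_o [22.5 -0.5 74.9] lean 39.0 zo [ 0.63  -0.002 -0.777] yo [-0.001 -1.     0.001] F_o [-16.1  -1.2  10.7] gap 1.0
q [ 1.41  0.79 -1.09  2.1   1.78  0.35 -2.69] turn [ 0.1 -0.   0. ] after/50 [ 0.03 -0.01  0.01] before/50 [ 0.03 -0.01  0.01]
```

```bash
python3 -m crank '[0.04,0,0.032,0,0,0, 0,0,0,0,0,0]'; python3 -m crank '[0.02,0,0.016,0,0,0, 0,0,0,0,0,0]'
python3 -c "
from h import *
st()"
python3 -m crank '[-0.22,0,-0.18,0,0,0, -0.22,0,-0.18,0,0,0, 0,0,0,0,0,0]' 
python3 -c "
from h import *
go([0,0,68.5],39,0)"
```

```text
clock: 20.35
eef_pos: [0.5881, -0.2998, 0.0851]
eef_rot: [3.139, -0.679, -0.144]
ft_force: [-50.1, 4.6, 34.5]
finger_gap: 0.997
grasp_force: 28.8
clock: 20.6
eef_pos: [0.5884, -0.2999, 0.0849]
eef_rot: [3.138, -0.678, -0.144]
ft_force: [-70.5, 7.6, 49.6]
finger_gap: 1.0
grasp_force: 40.8
 t20.60 tcp_o [15.  -0.7 84.9] tip_o [23.8 -0.7 74. ] lean 38.8 zo [ 0.627 -0.003 -0.779] yo [-0.002 -1.     0.003] F_o [-70.8  -2.6  49.6] gap 1.0
clock: 20.98
eef_pos: [0.5629, -0.2962, 0.0862]
eef_rot: [3.141, -0.682, -0.144]
ft_force: [0.2, 0.0, -0.0]
finger_gap: 0.998
grasp_force: 0.0
 t20.98 tcp_o [-10.8  -0.6  86.2] tip_o [-2.  -0.7 75.3] lean 39.1 zo [ 0.631 -0.001 -0.776] yo [-0.001 -1.     0.001] F_o [ 0.2  0.  -0. ] gap 1.0
q [ 1.46  0.78 -1.12  2.15  1.83  0.34 -2.72] turn [ 0.1 -0.1 -0. ] after/50 [-0.06 -0.01  0.13] before/50 [-0.06 -0.01  0.13]
```

```bash
python3 -m crank '[-0.09,0,0.11,0,0,0, 0.06,0,0.05,0,0,0, 0.06,0,0.05,0,0,0, 0.06,0,0.05,0,0,0, 0.06,0,0.05,0,0,0, 0.06,0,0.05,0,0,0, 0,0,0,0,0,0]' 
python3 -m crank '[0.06,0,0.05,0,0,0, 0,0,0,0,0,0]'
python3 -m crank '[0.03,0,0.025,0,0,0, 0,0,0,0,0,0]';
python3 -c "
from h import *
go([24,0,68.5],39,0)"
```

```text
clock: 21.85
eef_pos: [0.583, -0.2986, 0.0789]
eef_rot: [3.14, -0.682, -0.143]
ft_force: [-6.3, 1.6, 3.6]
finger_gap: 0.998
grasp_force: 3.1
clock: 22.1
eef_pos: [0.5867, -0.2991, 0.0788]
eef_rot: [3.14, -0.682, -0.143]
ft_force: [-7.8, 1.8, 3.8]
finger_gap: 1.0
grasp_force: 4.0
clock: 22.35
eef_pos: [0.5882, -0.2993, 0.0786]
eef_rot: [3.14, -0.682, -0.143]
ft_force: [-15.9, 4.2, 10.0]
finger_gap: 0.998
grasp_force: 8.0
 t22.35 tcp_o [14.7 -0.1 78.6] tip_o [23.5 -0.2 67.7] lean 39.1 zo [ 0.63  -0.001 -0.777] yo [-0.    -1.     0.001] F_o [-16.3   1.9  10. ] gap 1.0
q [ 1.41  0.82 -1.1   2.1   1.82  0.37 -2.71] turn [ 0.1 -0.1  0. ] after/50 [ 0.02 -0.   -0.01] before/50 [ 0.02 -0.   -0.01]
```

```bash
python3 -m crank '[0.03,0,0.025,0,0,0, 0,0,0,0,0,0]'; python3 -m crank '[0.03,0,0.025,0,0,0, 0,0,0,0,0,0]'
python3 -c "
from h import *
st()"
python3 -m crank '[-0.22,0,-0.18,0,0,0, -0.22,0,-0.18,0,0,0, 0,0,-0.4,0,0,0, 0,0,-0.5,0,0,0, 0,0,0,0,0,0]' 
python3 -c "
from h import *
go([-70,0,200],0,0)
s=arm.observe();c=camera('wrist');im=c['color'][...,::-1];print(c['mtx'])
M=R.from_euler('xyz',s['eef_rot']).as_matrix();T=c['T_tool_cam']
for pt in ([30,-73,91],[30,73,91],[30,0,70]):
    w=o2w(np.array(pt)/1e3);t=M.T@(w-s['eef_pos']);k=T[:3,:3].T@(t-T[:3,3]);k=k*[1,-1,-1]
    th=np.arctan2(np.hypot(k[0],k[1]),k[2]);f=c['mtx'][0,0];print(pt,c['mtx'][:2,2]+f*th*k[:2]/np.hypot(k[0],k[1]))
np.savez('w2.npz',M=M,p=s['eef_pos'],**c);cv2.imwrite('pics/w2.png',cv2.resize(im[60:230,150:390],(800,567),interpolation=cv2.INTER_CUBIC))"
```

```text
clock: 22.6
eef_pos: [0.5889, -0.2994, 0.0779]
eef_rot: [3.14, -0.68, -0.143]
ft_force: [-34.8, 5.8, 20.7]
finger_gap: 0.999
grasp_force: 17.5
clock: 22.85
eef_pos: [0.5892, -0.2993, 0.0764]
eef_rot: [3.14, -0.676, -0.144]
ft_force: [-36.5, 7.3, 8.1]
finger_gap: 1.001
grasp_force: 19.1
 t22.85 tcp_o [15.6  0.1 76.4] tip_o [24.4  0.  65.5] lean 38.8 zo [ 0.626 -0.002 -0.78 ] yo [-0.001 -1.     0.001] F_o [-37.2   1.9   8.1] gap 1.0
clock: 23.48
eef_pos: [0.5358, -0.2927, 0.1148]
eef_rot: [3.137, -0.683, -0.142]
ft_force: [0.5, -0.3, -0.0]
finger_gap: 1.0
grasp_force: 0.0
 t23.48 tcp_o [-38.1  -1.1 114.8] tip_o [-29.3  -1.2 104. ] lean 39.1 zo [ 0.631 -0.003 -0.776] yo [-0.001 -1.     0.003] F_o [ 0.5 -0.2 -0. ] gap 1.0
q [ 1.54  0.67 -1.15  2.2   1.68  0.27 -2.63] turn [  0.2 -39.1   0. ] after/50 [-0.64 -0.02 -1.98] before/50 [ 0.76 -0.02 -1.94]
[[297.31863964   0.         257.64151177]
 [  0.         297.31863964 186.22766498]
 [  0.           0.           1.        ]]
[30, -73, 91] [348.79158017 158.02684432]
[30, 73, 91] [165.21264751 157.78686587]
[30, 0, 70] [256.99159961 169.40746312]
```

View pics/w2.png

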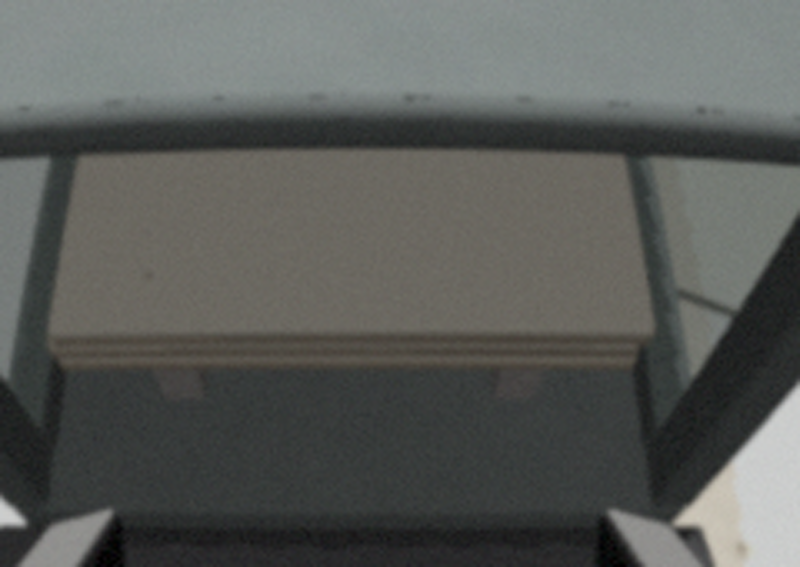

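The tiles' front edges line up, straight and parallel to the oven mouth (crop rows 335–365, columns 50–655). Next I back out and turn the jaws 90° to grip the bar for closing.

```bash
python3 -m crank '[0,0,-0.5,0,0,0, 0,0,-0.6,0,0,0, 0,0,-0.6,0,-4,0, 0,0,-0.4,0,-9,0, 0,0,0,0,-9,0, 0,0,0,0,-9,0, 0,0,0,0,-8,0, 0,0,0,0,0,0]'
python3 -c "
from h import *
go([-170,0,170],0,0,-90)"
```

```text
clock: 24.52
eef_pos: [0.4865, -0.2946, 0.171]
eef_rot: [3.118, -0.093, -0.159]
ft_force: [-0.2, 0.6, -0.6]
finger_gap: 0.999
grasp_force: 0.0
 t24.52 tcp_o [-86.6 -10.1 171. ] tip_o [-85.3 -10.4 157.1] lean 5.3 zo [ 0.092 -0.024 -0.995] yo [-0.017 -1.     0.023] F_o [-0.3  0.6 -0.6] gap 1.0
q [ 1.36  0.57 -1.13  1.85  0.63  1.01 -1.75] turn [  5.2  -3.1 -90.8] after/50 [ 0.2  -1.67 -0.26] before/50 [-1.64 -0.17 -0.42]
```

```bash
python3 -m crank '[-0.4,-0.05,-0.15,0,0,0, -0.4,-0.05,-0.15,0,0,0, -0.4,-0.05,-0.1,0,0,0, -0.4,0,0,0,0,-10.1, 0,0,0,0,0,-10.1, 0,0,0,0,0,-10.1, 0,0,0,0,0,-10.1, 0,0,0,0,0,-10.1]' 0.36
python3 -m crank '[0,0,0,0,0,-10.1, 0,0,0,0,0,-10.1, 0,0,0,0,0,-10.1, 0,0,0,0,0,-10.1, 0,0,0,0,0,0]'
cat >> h.py <<'E'
def gb(tip,Lx,yaw=-90):  # yawed tool: lean = turn about tool x
    s,M=st();E=Ro.T@M
    D=(R.from_euler('y',-np.deg2rad(Lx))*R.from_euler('x',np.pi)*R.from_euler('z',np.deg2rad(yaw))).as_matrix()
    d=np.asarray(tip)-14*D[:,2]-w2o(s['eef_pos'])*1e3
    print('Dz',np.round(D[:,2],2),'q',np.round(s['qpos'],2),'turn',np.round(np.degrees(R.from_matrix(E.T@D).as_rotvec()),1),'after/50',np.round(D.T@d/50,2),'before/50',np.round(E.T@d/50,2))
E
python3 -c "
from h import *
gb([-165-40,0,56+110],20)"
```

```text
clock: 25.52
eef_pos: [0.4048, -0.2748, 0.1831]
eef_rot: [3.053, -0.041, 0.727]
ft_force: [-0.4, 0.3, -0.2]
finger_gap: 0.318
grasp_force: 0.0
clock: 26.15
eef_pos: [0.4049, -0.2747, 0.1832]
eef_rot: [3.048, 0.026, 1.422]
ft_force: [0.2, -0.2, -0.0]
finger_gap: 0.318
grasp_force: 0.0
 t26.15 tcp_o [-170.2   -2.1  183.2] tip_o [-168.9   -2.4  169.3] lean 5.4 zo [ 0.094 -0.026 -0.995] yo [ 0.996 -0.002  0.094] F_o [ 0.2 -0.2 -0. ] gap 0.32
Dz [ 0.34 -0.   -0.94] q [ 1.6   0.42 -1.26  2.02  0.51  0.94 -0.06] turn [-14.6   1.5   0.1] after/50 [ 0.04 -0.77 -0.19] before/50 [ 0.04 -0.8   0.01]
```

```bash
python3 -m crank '[0,-0.4,0,-7.3,0.8,0, 0.04,-0.4,0,-7.3,0.7,0, 0,0,0,0,0,0, 0,0,0,0,0,0]'
python3 - <<'E'
from h import *
gb([-165+6,0,57],20)
for n in('top','side'):
    P,ok=pts(camera(n));q=w2o(P)*1e3
    m=ok&(q[...,0]<-145)&(q[...,0]>-200)&(q[...,2]>50)&(q[...,2]<100)&(abs(q[...,1])<60)
    b=q[m];print(n,len(b),np.round(np.percentile(b,[5,50,95],axis=0),1) if len(b) else '')
    m=ok&(q[...,0]<-70)&(q[...,0]>-145)&(q[...,2]>60)&(q[...,2]<160)&(abs(q[...,1])<85)
    b=q[m];print(np.polyfit(b[:,0],b[:,2],1) if len(b)>9 else '')
E
```

```text
clock: 26.65
eef_pos: [0.374, -0.2641, 0.1793]
eef_rot: [2.844, -0.011, 1.434]
ft_force: [0.3, -0.1, -0.2]
finger_gap: 0.323
grasp_force: 0.0
 t26.65 tcp_o [-202.4    4.   179.3] tip_o [-198.3    4.2  165.9] lean 17.0 zo [ 0.293  0.013 -0.956] yo [0.956 0.004 0.293] F_o [ 0.3 -0.1 -0.2] gap 0.32
Dz [ 0.34 -0.   -0.94] q [ 1.85  0.18 -1.26  2.21  0.04  0.62  0.45] turn [-3.  -0.7  0.2] after/50 [-0.08 -0.02  2.31] before/50 [-0.11  0.1   2.31]
top 156 [[-169.9  -56.    75.4]
 [-164.7   21.5   79.4]
 [-159.4   56.    83.8]]
[-0.45365962 56.13293576]
side 217 [[-172.4  -53.3   74.1]
 [-168.9    4.3   79. ]
 [-162.3   55.4   81.3]]
[-0.39182544 60.40858821]
```

```bash
python3 -m crank '[-0.05,0.05,0.4,0,0,0, -0.05,0,0.4,0,0,0, 0,0,0.4,0,0,0, 0,0,0,0,0,0]'
python3 -c "
from h import *
gb([-165+5.6,0,56],17)"
```

```text
clock: 27.25
eef_pos: [0.394, -0.2691, 0.1216]
eef_rot: [2.845, -0.014, 1.44]
ft_force: [-0.0, -0.2, 0.3]
finger_gap: 0.319
grasp_force: 0.0
 t27.25 tcp_o [-181.8    1.9  121.6] tip_o [-177.7    2.2  108.2] lean 17.0 zo [ 0.293  0.018 -0.956] yo [0.956 0.008 0.293] F_o [-0.  -0.2  0.3] gap 0.32
Dz [ 0.29 -0.   -0.96] q [ 1.56  0.33 -1.03  2.22  0.29  0.49  0.22] turn [ 0.  -1.   0.5] after/50 [-0.04  0.05  1.1 ] before/50 [-0.06  0.04  1.1 ]
```

```bash
python3 -m crank '[-0.03,0.04,0.3,0,0,0, -0.03,0,0.3,0,0,0, 0,0,0.3,0,0,0, 0,0,0.2,0,0,0, 0,0,0,0,0,0]'
python3 -c "
from h import *
gb([-165+5.6,0,56],17)"
```

```text
clock: 27.88
eef_pos: [0.411, -0.275, 0.0705]
eef_rot: [2.844, -0.012, 1.438]
ft_force: [-0.3, -0.1, 0.1]
finger_gap: 0.324
grasp_force: 0.0
 t27.88 tcp_o [-164.1   -1.4   70.5] tip_o [-160.    -1.2   57.1] lean 17.1 zo [ 0.293  0.015 -0.956] yo [0.956 0.007 0.293] F_o [-0.3 -0.2  0.1] gap 0.32
Dz [ 0.29 -0.   -0.96] q [ 1.35  0.43 -0.83  2.22  0.46  0.39  0.06] turn [ 0.1 -0.8  0.4] after/50 [0.03 0.01 0.02] before/50 [0.03 0.01 0.02]
```

```bash
python3 -m crank '[0,0,0,0,0,0, 0,0,0,0,0,0, 0,0,0,0,0,0, 0,0,0,0,0,0]' 1
cat > arc.py <<'E'
from h import *
s,M=st();p=w2o(s['eef_pos'])*1e3;E=Ro.T@M;L0=np.arctan2(E[0,2],-E[2,2]);x0=p[[0,2]]
g=x0-5*E[[0,2],2]; v=g-[-8,48]; f0=np.arctan2(-v[0],v[1])-np.arctan2(48,152);print('phi',f0,'r',np.linalg.norm(v))
import sys
f1=float(sys.argv[1]);L1=np.deg2rad(float(sys.argv[2]));N=int(sys.argv[3])
for i in range(1,N+1):
    a=i/N;f=f0+a*(f1-f0);L=L0+a*(L1-L0);Lp=L0+(i-1)/N*(L1-L0)
    t=bar(f)+5*np.array([np.sin(L),-np.cos(L)]);d=t-x0
    if i==1:d=bar(f)-bar(f0)+5*np.array([np.sin(L)-np.sin(L0),np.cos(L0)-np.cos(L)])
    print([0,round(float(d@[np.cos(Lp),np.sin(Lp)])/50,2),round(float(d@[np.sin(Lp),-np.cos(Lp)])/50,2),round(float(np.degrees(L0-L1)/N),1),0,0],end=' ');x0=t
E
python3 arc.py -0.02 0 24
```

```text
clock: 28.38
eef_pos: [0.41, -0.2754, 0.0705]
eef_rot: [2.845, -0.011, 1.437]
ft_force: [-7.6, 0.8, 6.4]
finger_gap: 0.117
grasp_force: 30.0
 t28.38 tcp_o [-165.1   -2.    70.5] tip_o [-161.    -1.8   57.1] lean 17.0 zo [ 0.292  0.014 -0.956] yo [0.956 0.007 0.292] F_o [-7.7 -0.3  6.4] gap 0.12
phi 1.0945416336155755 r 160.91047071916054
[0, 0.07, -0.13, 0.7, 0, 0] [0, 0.07, -0.13, 0.7, 0, 0] [0, 0.08, -0.13, 0.7, 0, 0] [0, 0.08, -0.12, 0.7, 0, 0] [0, 0.09, -0.12, 0.7, 0, 0] [0, 0.09, -0.12, 0.7, 0, 0] [0, 0.09, -0.11, 0.7, 0, 0] [0, 0.1, -0.11, 0.7, 0, 0] [0, 0.1, -0.11, 0.7, 0, 0] [0, 0.1, -0.1, 0.7, 0, 0] [0, 0.11, -0.1, 0.7, 0, 0] [0, 0.11, -0.1, 0.7, 0, 0] [0, 0.11, -0.09, 0.7, 0, 0] [0, 0.12, -0.09, 0.7, 0, 0] [0, 0.12, -0.08, 0.7, 0, 0] [0, 0.12, -0.08, 0.7, 0, 0] [0, 0.13, -0.08, 0.7, 0, 0] [0, 0.13, -0.07, 0.7, 0, 0] [0, 0.13, -0.07, 0.7, 0, 0] [0, 0.13, -0.06, 0.7, 0, 0] [0, 0.14, -0.06, 0.7, 0, 0] [0, 0.14, -0.05, 0.7, 0, 0] [0, 0.14, -0.05, 0.7, 0, 0] [0, 0.14, -0.04, 0.7, 0, 0]
```

Gripped: opening is about 11 mm at 30 N. I lift along the arc.

```bash
python3 -m crank '[0,0.07,-0.13,0.7,0,0, 0,0.07,-0.13,0.7,0,0, 0,0.08,-0.13,0.7,0,0, 0,0.08,-0.12,0.7,0,0, 0,0.09,-0.12,0.7,0,0, 0,0.09,-0.12,0.7,0,0, 0,0.09,-0.11,0.7,0,0, 0,0.1,-0.11,0.7,0,0]'
python3 arc.py -0.02 0 16
```

```text
clock: 29.38
eef_pos: [0.4285, -0.2781, 0.1254]
eef_rot: [2.947, -0.012, 1.437]
ft_force: [-15.3, 2.5, 1.3]
finger_gap: 0.116
grasp_force: 30.0
 t29.38 tcp_o [-146.4   -2.   125.4] tip_o [-143.7   -1.8  111.7] lean 11.1 zo [ 0.193  0.014 -0.981] yo [0.981 0.008 0.193] F_o [-15.6   0.3   1.3] gap 0.12
phi 0.7316194322013152 r 161.87166899099378
[0, 0.1, -0.11, 0.7, 0, 0] [0, 0.1, -0.11, 0.7, 0, 0] [0, 0.11, -0.1, 0.7, 0, 0] [0, 0.11, -0.1, 0.7, 0, 0] [0, 0.12, -0.09, 0.7, 0, 0] [0, 0.12, -0.09, 0.7, 0, 0] [0, 0.12, -0.09, 0.7, 0, 0] [0, 0.12, -0.08, 0.7, 0, 0] [0, 0.13, -0.08, 0.7, 0, 0] [0, 0.13, -0.07, 0.7, 0, 0] [0, 0.13, -0.07, 0.7, 0, 0] [0, 0.13, -0.06, 0.7, 0, 0] [0, 0.14, -0.06, 0.7, 0, 0] [0, 0.14, -0.05, 0.7, 0, 0] [0, 0.14, -0.05, 0.7, 0, 0] [0, 0.14, -0.04, 0.7, 0, 0]
```

```bash
python3 -m crank '[0,0.09,-0.11,0.7,0,0, 0,0.1,-0.11,0.7,0,0, 0,0.11,-0.1,0.7,0,0, 0,0.11,-0.1,0.7,0,0, 0,0.12,-0.09,0.7,0,0, 0,0.12,-0.09,0.7,0,0, 0,0.12,-0.09,0.7,0,0, 0,0.12,-0.08,0.7,0,0]'
python3 arc.py -0.02 0 8
```

```text
clock: 30.38
eef_pos: [0.4665, -0.2839, 0.1712]
eef_rot: [3.043, -0.011, 1.438]
ft_force: [-15.7, 2.7, 10.4]
finger_gap: 0.117
grasp_force: 30.0
 t30.38 tcp_o [-107.9   -2.3  171.2] tip_o [-106.6   -2.1  157.2] lean 5.6 zo [ 0.098  0.012 -0.995] yo [0.995 0.01  0.098] F_o [-15.9   0.4  10.4] gap 0.12
phi 0.3588108593396976 r 162.80948190619893
[0, 0.13, -0.08, 0.7, 0, 0] [0, 0.13, -0.07, 0.7, 0, 0] [0, 0.13, -0.07, 0.7, 0, 0] [0, 0.14, -0.06, 0.7, 0, 0] [0, 0.14, -0.06, 0.7, 0, 0] [0, 0.14, -0.05, 0.7, 0, 0] [0, 0.14, -0.05, 0.7, 0, 0] [0, 0.14, -0.04, 0.7, 0, 0]
```

```bash
python3 -m crank '[0,0.13,-0.07,0.7,0,0, 0,0.13,-0.06,0.7,0,0, 0,0.13,-0.06,0.7,0,0, 0,0.14,-0.05,0.7,0,0, 0,0.14,-0.05,0.7,0,0, 0,0.14,-0.04,0.7,0,0, 0,0.14,-0.04,0.7,0,0, 0,0,0,0,0,0]'
python3 arc.py -0.02 0 4
```

```text
clock: 31.38
eef_pos: [0.5153, -0.2909, 0.1958]
eef_rot: [3.122, -0.009, 1.438]
ft_force: [-12.4, 0.6, 38.5]
finger_gap: 0.117
grasp_force: 30.0
 t31.38 tcp_o [-58.7  -2.3 195.8] tip_o [-58.4  -2.2 181.8] lean 1.1 zo [ 0.02   0.009 -1.   ] yo [1.    0.011 0.02 ] F_o [-12.4  -1.2  38.5] gap 0.12
phi 0.014842342632115757 r 161.04010496775106
[0, 0.03, -0.01, 0.3, 0, 0] [0, 0.03, -0.01, 0.3, 0, 0] [0, 0.03, -0.01, 0.3, 0, 0] [0, 0.03, -0.01, 0.3, 0, 0]
```

```bash
python3 -m crank '[0,0.02,-0.03,0,0,0, 0,0.02,-0.02,0,0,0, 0,0,0,0,0,0]'; python3 -m crank '[0,0.03,0,0,0,0, 0,0,0,0,0,0]'
python3 arc.py -0.02 0 1
```

```text
clock: 31.75
eef_pos: [0.5158, -0.2909, 0.1962]
eef_rot: [3.124, -0.011, 1.438]
ft_force: [-7.8, -2.0, 11.1]
finger_gap: 0.119
grasp_force: 30.0
clock: 32.0
eef_pos: [0.5171, -0.2911, 0.1966]
eef_rot: [3.125, -0.01, 1.438]
ft_force: [-12.2, 0.3, 19.2]
finger_gap: 0.114
grasp_force: 30.0
 t32.00 tcp_o [-56.8  -2.2 196.6] tip_o [-56.6  -2.1 182.6] lean 1.0 zo [ 0.017  0.011 -1.   ] yo [1.    0.011 0.017] F_o [-12.1  -1.5  19.2] gap 0.11
phi 0.002455026595707732 r 161.19432731102677
[0, 0.07, -0.02, 1.0, 0, 0]
```

```bash
for i in 1 2; do python3 -m crank '[0,0.04,0,0,0,0, 0,0,0,0,0,0]'; done
python3 arc.py -0.02 0 1
```

```text
clock: 32.25
eef_pos: [0.5172, -0.2912, 0.1965]
eef_rot: [3.129, -0.01, 1.437]
ft_force: [-29.0, 4.5, 32.0]
finger_gap: 0.12
grasp_force: 30.0
clock: 32.5
eef_pos: [0.5174, -0.2913, 0.1963]
eef_rot: [3.133, -0.01, 1.437]
ft_force: [-45.3, 7.6, 43.1]
finger_gap: 0.117
grasp_force: 30.0
 t32.50 tcp_o [-56.5  -2.3 196.3] tip_o [-56.4  -2.2 182.3] lean 0.5 zo [ 0.008  0.01  -1.   ] yo [1.    0.01  0.008] F_o [-45.9   1.   43.1] gap 0.12
phi 0.0009149084815212594 r 160.8352198711755
[0, 0.06, -0.02, 0.5, 0, 0]
```

```bash
python3 -m crank '[0,0,0,0,0,0, 0,0,0,0,0,0, 0,0,0,0,0,0]' 0.36
python3 -c "from h import *;st()"
python3 -m crank '[0,0,-0.4,0,0,0, 0,0,-0.6,0,0,0, 0,0,-0.6,0,0,0, 0,-0.5,-0.3,0,0,0, 0,-0.6,0,0,0,0, 0,-0.6,0,0,0,0, 0,-0.6,0,0,0,0, 0,0,0,0,0,0]'
python3 - <<'E'
from h import *
st();C=[]
for n in('top','side'):
    c=camera(n);C.append(c['color'][...,::-1]);P,ok=pts(c);q=w2o(P)*1e3
    m=ok&(q[...,0]<-35)&(q[...,0]>-120)&(q[...,2]>185)&(q[...,2]<212)&(abs(q[...,1])<60)
    b=q[m];print(n,len(b),np.round(np.percentile(b,[5,50,95],axis=0),1))
    for nm,xy in(('cup',(.56,-.53)),('jar',(.444,-.48)),('block',(.663,-.058))):
        k=P[ok&(np.hypot(P[...,0]-xy[0],P[...,1]-xy[1])<.06)&(P[...,2]>.008)];print(nm,np.round(k.min(0),3),np.round(k.max(0),3))
cv2.imwrite('pics/end.png',np.hstack([cv2.resize(C[0][90:270,150:370],(400,500)),cv2.resize(C[1][100:300,140:360],(400,500))]))
E
```

```text
clock: 32.88
eef_pos: [0.5216, -0.2913, 0.1953]
eef_rot: [3.124, -0.012, 1.438]
ft_force: [-0.3, 0.5, 0.2]
finger_gap: 0.318
grasp_force: 0.0
 t32.88 tcp_o [-52.4  -1.7 195.3] tip_o [-52.2  -1.5 181.3] lean 1.0 zo [ 0.018  0.012 -1.   ] yo [1.    0.011 0.018] F_o [-0.3  0.4  0.2] gap 0.32
clock: 33.88
eef_pos: [0.4044, -0.2772, 0.2891]
eef_rot: [3.124, -0.009, 1.437]
ft_force: [0.5, -0.7, 0.2]
finger_gap: 0.321
grasp_force: 0.0
 t33.88 tcp_o [-170.4   -4.6  289.1] tip_o [-170.2   -4.5  275.1] lean 1.0 zo [ 0.017  0.009 -1.   ] yo [1.    0.01  0.017] F_o [ 0.6 -0.6  0.2] gap 0.32
top 92 [[-61.   23.8 201.2]
 [-56.4  41.  205. ]
 [-50.2  58.3 208.7]]
cup [ 0.512 -0.59   0.008] [ 0.6   -0.489  0.103]Traceback (most recent call last):
  File "<stdin>", line 8, in <module>
    return umr_minimum(a, axis, None, out, keepdims, initial, where)
ValueError: zero-size array to reduction operation minimum which has no identity
```

Run:
```python
from h import *
P,ok=pts(c:=camera('side'))
for nm,xy in(('cup',(.56,-.53)),('jar',(.444,-.48)),('block',(.663,-.058))):
    k=P[ok&(np.hypot(P[...,0]-xy[0],P[...,1]-xy[1])<.06)&(P[...,2]>.008)];print(nm,np.round(k.min(0),3) if len(k) else '',np.round(k.max(0),3) if len(k) else '')
cv2.imwrite('pics/end.png',cv2.resize(c['color'][90:300,130:370,::-1],(686,600)))
```

```text
cup [ 0.527 -0.589  0.008] [ 0.594 -0.483  0.096]
jar [ 0.424 -0.501  0.008] [ 0.461 -0.46   0.045]
block [ 0.632 -0.093  0.008] [ 0.692 -0.02   0.028]
```

View pics/end.png

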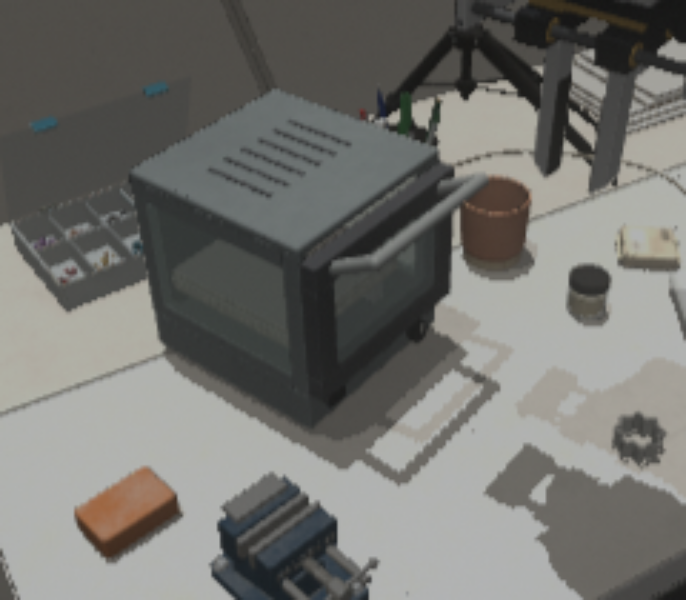

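The door is shut flush (edge around (375,220)). The cup, jar and block haven't moved, and the gripper is clear at (580,170).

```bash
python3 -c "
from bench import job_done
print(job_done())"
```

```text
the job is handed in; nothing more can be done
None
```

The job is handed in at about 34 s on the robot's clock: door opened to its stop, all three tiles pushed home with their front edges lined up, door shut and released, and the cup, jar and block where they were.

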